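# Serial-mark adapter housings and secure them in the weld carrier

### The job

Mark every white adapter housing on the blue mat and load the weld carrier: taking them one at a time in line order, outward from the one nearest the robot, lay each on the marker plate with a long side flat against the long yellow fence and an end flat against the short one next to the control box, let go, press the green start button fully while it sits square there, then put it down flat in a free pocket of the carrier. When all are loaded, shut the red hold-down frame over them and then turn the turnbutton a quarter turn so that it points over the frame. Leave the red emergency stop and the other things on the bench alone.

Things in the scene. Friction and masses are not known exactly. Their poses are not given: they have to be found in the camera images.
- mat: Thin blue in-feed mat with white edge stripes, 370 x 130 mm, flat on the bench (under 1 mm, nothing to bump). Origin at its centre; own x runs along the line of housings, away from the robot.
- housing_1: Adapter housing, first in line (nearest the robot) on the mat: a plain white plastic block 80 (own x) x 46 (own y) x 36 mm (own z) with a grey panel on top, about 0.1 kg. Origin: centre of its underside. Either end may lead: it is the same turned half round. Absent in some starts (then None).
- housing_2: Adapter housing, second in line, at the middle of the mat: a plain white plastic block 80 (own x) x 46 (own y) x 36 mm (own z) with a grey panel on top, about 0.1 kg. Origin: centre of its underside. Either end may lead: it is the same turned half round. Absent in some starts (then None).
- housing_3: Adapter housing, third in line, at the far end of the mat: a plain white plastic block 80 (own x) x 46 (own y) x 36 mm (own z) with a grey panel on top, about 0.1 kg. Origin: centre of its underside. Either end may lead: it is the same turned half round. Absent in some starts (then None).
- marker: Fixed steel plate 170 (own x) x 150 (own y) mm, top 20 mm above the bench; origin: centre of its underside, front to own -x. Two yellow fences, 10 mm thick, stand 10 mm above the plate and meet in a corner: long one's inner face at y = -50 mm (from x = -55 to 70), short one's at x = +60 mm (from y = -60 to 0). Front and +y side are open. Behind it a grey control box: x 87 to 153 mm, 42 mm high.
- marker_seat (a point): Point on top of the marker plate where a housing's origin lies when its long side touches the long fence and its end touches the short fence (marker's own x = 20, y = -27, z = 20 mm), over the black marking window. The housing's own x is then parallel to the marker's own x. Axes as the marker's.
- start_top (a point): Centre of the top of the green start button (28 mm across) on the control box, pressed straight down; 45 mm to the +y side of the box's middle. The point goes down with the button: 44 mm above the marker plate when out, 38 mm when fully in.
- start (a joint): Travel of the green start button: 0 out, 0.006 m fully in; springs back; about 5 N fully in. It counts as pressed beyond 0.004.
- estop (a joint): Travel of the red emergency stop (34 mm across), on the control box 85 mm to the -y side of the start button: 0 out, 0.006 m in. Not to be pressed.
- carrier: Weld carrier, fixed: aluminium base 150 (own x) x 244 (own y) x 8 mm, origin: centre of its underside, front to own -x. Three pockets side by side along y, 86 (x) x 52 (y) mm between walls 10 mm high; a housing lies in one with its x along the carrier's x, 32 mm from its neighbour. Rests at the front corners (x = -60, y = +-112 mm) and hinge blocks at the back rise 46 mm above the bench.
- pocket_1 (a point): Centre of the floor of the pocket at own y = -78 mm (8 mm above the bench). Axes as the carrier's.
- pocket_2 (a point): Centre of the floor of the middle pocket.
- pocket_3 (a point): Centre of the floor of the pocket at own y = +78 mm.
- frame_hinge (a point): Middle of the hinge axis of the red hold-down frame, at the back of the carrier (own x = 70 mm, 50 mm above the bench); the axis runs along the carrier's own y. Axes as the carrier's. The frame is four-sided with three windows, 238 mm along the hinge, 136 mm from hinge to free edge, 8 mm thick; the bar at its free edge is 34 mm wide, its middle 119 mm from the hinge axis.
- frame (a joint): Angle of the red frame: 0 shut, level over the housings, top 54 mm above the bench; starts open at 1.7 to 1.9, leaning away from the robot; stop at 1.95. Stiff hinge (0.28 N m, 2 to 4 N at the free edge): stays where it is left. Push its free-edge bar from behind to swing it over towards the robot, then down. It cannot shut over a housing that is not down in its pocket.
- turnbutton_pivot (a point): Pivot of the turnbutton on a post in front of the carrier (own x = -92, y = 39 mm), at the top of its steel bar, 64.5 mm above the bench. Axes as the carrier's. A black fin stands along the bar, 10 mm thick, 24 mm high (to 88.5 mm above the bench), from 24 mm towards the bar's tip to 16 mm behind the pivot: pinch it from above and turn.
- turnbutton (a joint): Angle of the turnbutton about the vertical: at 0 its bar (12 mm wide, reaching 46 mm from the pivot) points along the carrier's own -y, clear of the frame; it grows anticlockwise seen from above to 1.571 (stop), where it points along the carrier's +x over the frame. Starts at 0 to 0.25. Friction 0.05 N m: stays where it is left.
- screwdriver: Blue screwdriver lying on the bench, 170 mm. Bystander.
- tape: Yellow roll of tape, 90 mm across, 24 mm high. Bystander.
- glue: Glue bottle, 48 mm across, 130 mm tall. Bystander.
- jar: Jar, 60 mm across, 70 mm tall. Bystander.
- mug: Blue mug, 76 mm across, 90 mm tall. Bystander.
- caliper: Caliper lying flat, 200 mm. Bystander.
- carton: Small cardboard carton 90 x 60 x 50 mm. Bystander.

How it is judged:
By the outcome, as a careful person would: the job done as asked, in the order asked, and still so for the second after the job is handed in, with the robot touching nothing.
Of housing_1, housing_2, housing_3 only 2 to 3 are there at a start; the rules pass over those that are not, and their reading is None.
At some moment in a run one of housing_1, housing_2, housing_3 may be knocked a few centimetres aside while the robot is not near it.
It also fails if it takes over 210 s, if anything falls off the work surface, if the arm or the gripper's body presses on something with over 40 N, if the wrist force passes 120 N, or if a joint passes its speed limit or range.

### The arm

A 6-joint arm with a two-finger parallel gripper is mounted at the origin on the work surface. World frame = base frame: x ahead of the robot, y to its left, z up, the work surface at z = 0. Lengths are in mm, angles in rad, forces in N, time in s.
With the tool pointing down it reaches from about 350 to 775 mm from the base axis. Payload 5.5 kg.
Tool frame: the origin (TCP) lies at the very end of the fingers, on their centre line; the grasp point (between the pads) lies robot.tcp_to_grasp behind it (robot.tcp_to_grasp is the distance from the TCP to the grasp point, in mm); z points along the fingers, y is the line along which they close (so a half turn about z gives the same grasp; the last joint's range is limited). The gripper opens to 85 mm and grips with 20 to 120 N. Pads are 22 mm wide; open, the fingers measure 114 mm over their backs; the gripper's body (76 mm by 85 mm) begins 54 mm behind the grasp point. The pads swing forward as they close: fully open they stand 13 mm farther back than shut.
Start: joints at [-1.246, 0.313, 0.046, 1.304, 0, 1.431], TCP at [257.743, -514.043, 231.323] pointing down, gripper open.
Joint ranges: [-2.76, 2.76], [-0.86, 1.69], [-1.03, 1.26], [-2.2, 2.34], [-1.47, 1.5], [-3.14, 3.14]. Speed limits (rad/s): [2.57, 2.57, 3.14, 3.14, 3.14, 3.14].

### API

Orientations are given as a 3x3 rotation matrix whose columns are the frame's x, y, z axes.
In Python, from rig import robot gives the robot as it stands. The module is installed in compiled form; this text tells all that it offers.
- The arm moves only by the shell command python3 -m inch 'ROWS' [OPENING] [FORCE]. ROWS is JSON, a list of rows, each an object of numbers: "dx", "dy", "dz": the shift along the tool's x, y, z scaled (see below); "ax", "ay", "az": the turn, a rotation vector about the tool's x, y, z scaled (see below). In form: [{"dx": .., "dy": .., "dz": .., "ax": .., "ay": .., "az": ..}, ...]. A call has 1 to 5 rows; each row is the pose to reach, as a shift and turn from the pose commanded when the call began, along the tool's axes at that moment, turning the shorter way round; what a row does not reach only later rows make up. The controller multiplies each number of a shift by 20 cm and each number of a turn by 180 degrees. A row lasts 1/8 s, in which the tool goes at most 62.5 mm and 10.7 degrees, less where a joint would pass 70% of its speed; a pose out of reach is approached as far as the arm can. A call with a number of a shift or a turn outside -1 to 1 is refused whole. A call with a gripper value outside its range is refused whole. OPENING is the gripper's target within -1 to 1 (shut at 1, half-way at 0, fully open at -1), set as the call begins (- or left out, the last holds). The fingers move at their own pace and stop on an object; FORCE is the grip in N (left out, the last holds). Time passes only in rows, so rows that repeat a pose let the fingers close. It gives the time, the measured TCP pose, the force, the opening and the grip force at its end, in the units of the state.
- robot.get_state(): the state, without advancing time (a new reading comes with each control period).
- robot.read_camera(name): name is "scene" or "top"; returns the picture (420x560x3 uint8, red, green, blue); there is no depth.
- robot.camera_model(name): a dict with "fx", "fy", "cx", "cy" (pixels), "world_to_cam" (4x4, takes a point from world to camera coordinates). Camera axes: x right, y up, looking along -z (the intrinsics and any distortion apply to the point x, -y, -z); pixel columns grow to the right and rows downward; lengths in mm; the calibration is good to about 2 mm. A picture is of the moment at which its call begins. camera_model takes no time and is no camera call.
- robot.hand_in(): hands the job in; it is judged then, once.
The state is a dict: "time_s": time; "q": joint angles; "joint_vel": joint speeds; "effort": joint torques, N m; "ee_pos": TCP position; "orientation": TCP orientation; "force": force on the tool from outside, world axes, zero at the start; "moment": the same for the moment, N m; "gripper_width": finger opening in mm; "finger_force": force on a finger pad.
Only numpy, scipy, OpenCV 4.12 (cv2) and the standard library are available. Lean on these libraries where they do the work, as an engineer would, in place of code of your own. Each camera call takes 0.05 s, during which the arm holds its last target. There are 200 camera calls.

## Working session

There is one attempt and no reset: what is moved stays moved. The work goes in short steps, Python scripts to look and compute and a shell command to move; the robot and the scene stay as the last step left them, time stands still between calls to the robot, and variables do not carry over. Pictures are saved under pics/ and viewed, at most 14 in all, crops included, and the job is handed in when it is done.

```bash
mkdir -p pics
cat > h.py <<'E'
import numpy as np, cv2
from rig import robot
def shot(cam,name):
    im=robot.read_camera(cam); cv2.imwrite(f'pics/{name}.png',im[:,:,::-1]); return im
def ray(cam,u,v):
    m=robot.camera_model(cam); T=np.array(m['world_to_cam']); 
    d=np.array([(u-m['cx'])/m['fx'],-(v-m['cy'])/m['fy'],-1.0]); R=T[:3,:3]
    return -R.T@T[:3,3], R.T@d
def onz(cam,u,v,z):
    o,d=ray(cam,u,v); return o+d*(z-o[2])/d[2]
def proj(cam,p):
    m=robot.camera_model(cam); T=np.array(m['world_to_cam']); c=T[:3,:3]@np.array(p,float)+T[:3,3]
    return np.array([m['cx']+m['fx']*c[0]/-c[2], m['cy']+m['fy']*-c[1]/-c[2]])
E
python3 - <<'E'
from h import *
a=shot('top','t0');b=shot('scene','s0')
for c in('top','scene'):
    m=robot.camera_model(c);print({k:np.round(v,2).tolist() for k,v in m.items()})
s=robot.get_state();print({k:np.round(v,3).tolist() for k,v in s.items()},robot.tcp_to_grasp)
E
```

```text
{'fx': 538.0, 'fy': 538.0, 'cx': 276.64, 'cy': 204.43, 'world_to_cam': [[-0.02, -1.0, 0.01, -34.11], [0.99, -0.02, 0.17, -520.36], [-0.17, 0.01, 0.99, -1768.45], [0.0, 0.0, 0.0, 1.0]]}
{'fx': 532.76, 'fy': 532.76, 'cx': 286.92, 'cy': 211.31, 'world_to_cam': [[-0.56, 0.83, -0.01, 333.35], [-0.54, -0.36, 0.76, 221.97], [0.63, 0.43, 0.65, -1929.42], [0.0, 0.0, 0.0, 1.0]]}
{'time_s': 0.1, 'q': [-1.246, 0.314, 0.045, 1.304, 0.0, 1.431], 'joint_vel': [-0.001, -0.002, 0.005, 0.001, 0.0, -0.001], 'effort': [0.002, -48.173, 29.924, 0.013, -0.0, -0.0], 'ee_pos': [257.591, -513.555, 230.515], 'orientation': [[0.894, 0.448, -0.001], [0.448, -0.894, 0.002], [0.0, -0.002, -1.0]], 'force': [-0.097, -0.5, -0.607], 'moment': [0.014, 0.059, 0.027], 'finger_force': 0.0, 'gripper_width': 85.609} 18.700000000000003
```

View pics/t0.png

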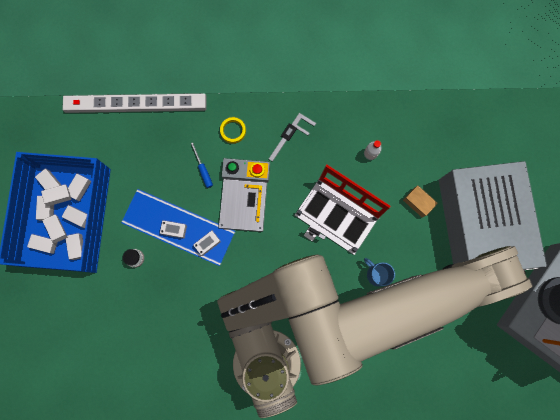

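View pics/s0.png

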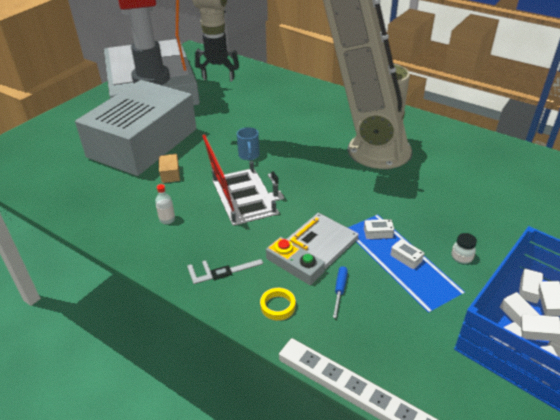

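The top view shows two housings, at about (206,242) for the first and (174,229) for the second. It also shows the marker near (243,195), the carrier near (340,220) with its open frame behind, and the turnbutton near (314,236). I'll zoom in next.

Run:
```python
from h import *
a=cv2.imread('pics/t0.png')
cv2.imwrite('pics/t0a.png',cv2.resize(a[145:270,115:275],None,fx=5,fy=5,interpolation=cv2.INTER_CUBIC)[:600])
cv2.imwrite('pics/t0b.png',cv2.resize(a[155:265,285:395],None,fx=5.4,fy=5.4,interpolation=cv2.INTER_CUBIC))
hsv=cv2.cvtColor(a,cv2.COLOR_BGR2HSV)
def blobs(mask,mn,box,nm,z):
    m=np.zeros_like(mask);x0,y0,x1,y1=box;m[y0:y1,x0:x1]=mask[y0:y1,x0:x1]
    cs,_=cv2.findContours(m,cv2.RETR_EXTERNAL,cv2.CHAIN_APPROX_NONE)
    for c in cs:
        if cv2.contourArea(c)>mn:
            r=cv2.minAreaRect(c);bp=cv2.boxPoints(r)
            w=np.array([onz('top',*p,z)[:2] for p in bp])
            e=[w[1]-w[0],w[2]-w[1]];L=[np.linalg.norm(k) for k in e];l=e[int(np.argmax(L))]
            print(nm,np.round(r[0],1),'ctr',w.mean(0).round(1),'L',np.round(L,1),'ang',round(np.degrees(np.arctan2(l[1],l[0])),1))
I=cv2.inRange
blobs(I(hsv,(0,0,190),(180,60,255)),60,(140,205,225,262),'housing36',36)
blobs(I(hsv,(100,120,60),(130,255,255)),300,(120,185,240,268),'mat',0)
blobs(I(hsv,(40,120,80),(85,255,220))&I(hsv,(50,150,100),(80,255,255)),20,(222,160,240,178),'green',64)
blobs(I(hsv,(0,150,120),(8,255,255))|I(hsv,(172,150,120),(180,255,255)),20,(245,155,275,185),'estop',64)
blobs(I(hsv,(20,150,150),(35,255,255)),10,(240,180,270,225),'fence',30)
blobs(I(hsv,(0,0,0),(180,255,60)),60,(295,180,385,255),'dark',8)
blobs(I(hsv,(0,150,80),(8,255,255))|I(hsv,(172,150,80),(180,255,255)),60,(295,150,395,225),'frame',100)
```

```text
housing36 [206.1 242.3] ctr [396.9 194.2] L [76.3 43.3] ang -52.9
housing36 [172.2 228.3] ctr [445.9 308. ] L [43. 77.] ang -101.4
mat [177.8 226.4] ctr [457.6 296.3] L [111.1 373.8] ang -114.7
green [231.5 166. ] ctr [650.2 106.1] L [23.6 20.8] ang -91.0
estop [257. 168.] ctr [641.8  20.3] L [27.  27.6] ang 179.2
fence [254.5 203. ] ctr [528.6  31.2] L [ 44.4 124. ] ang 179.2
dark [355.2 229.3] ctr [ 435.  -310.6] L [80.5 46.4] ang -34.7
dark [335.8 216.5] ctr [ 480.1 -246. ] L [79.3 46.5] ang -35.1
dark [317. 204.] ctr [ 524.8 -182.9] L [79.6 45.8] ang -34.8
frame [357.7 186. ] ctr [ 567.4 -309.9] L [  9.6 248.5] ang -125.2
```

View pics/t0a.png

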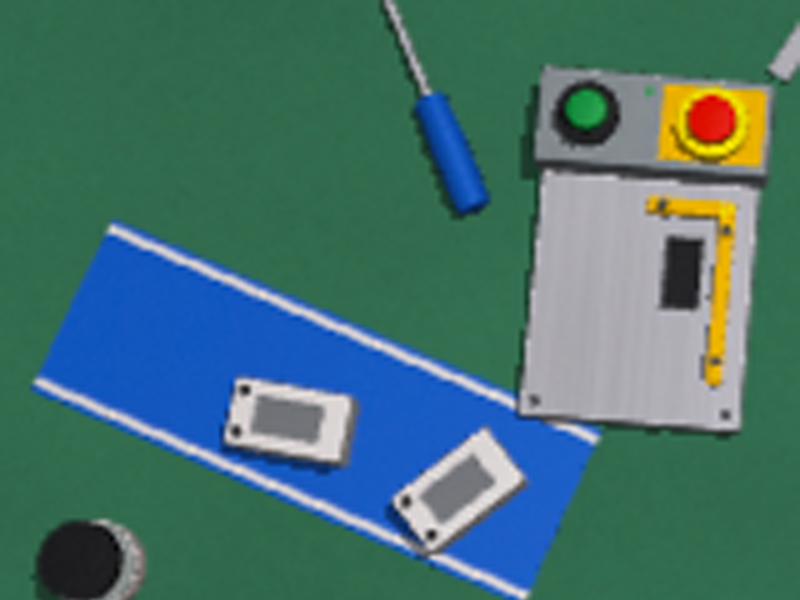

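View pics/t0b.png

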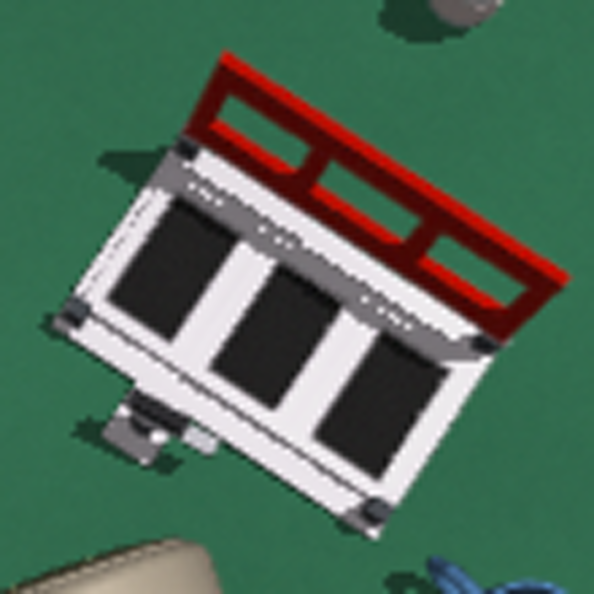

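The crop shows housing 1 at crop (458,488), housing 2 at (290,420), and the fence corner at (728,205), with the long fence running down to (712,385). The carrier's three pockets are empty. Its turnbutton is at the front left, pointing about carrier -y. Next I'll refine the marker pose.

```bash
cat >> h.py <<'E'
def hsvof(im): return cv2.cvtColor(im,cv2.COLOR_RGB2HSV)
def housings(im,box=(130,195,245,268)):
    h=hsvof(im);x0,y0,x1,y1=box;mk=np.zeros(h.shape[:2],np.uint8)
    mk[y0:y1,x0:x1]=cv2.inRange(h,(0,0,150),(180,70,255))[y0:y1,x0:x1]
    out=[]
    for c in cv2.findContours(mk,cv2.RETR_EXTERNAL,cv2.CHAIN_APPROX_NONE)[0]:
        if cv2.contourArea(c)<120: continue
        w=np.array([onz('top',*p,36)[:2] for p in cv2.boxPoints(cv2.minAreaRect(c))])
        e=[w[1]-w[0],w[2]-w[1]];L=[np.linalg.norm(k) for k in e];l=e[int(np.argmax(L))]
        out.append((w.mean(0).round(1),np.round(L,1),round(np.degrees(np.arctan2(l[1],l[0]))%180,1)))
    return out
def go(x,y,z,yaw):
    """shift/turn for inch from the measured pose to TCP (x,y,z), tool down, tool x at yaw deg"""
    from scipy.spatial.transform import Rotation as Ro
    s=robot.get_state();R=np.array(s['orientation']);a=np.radians(yaw)
    T=np.array([[np.cos(a),np.sin(a),0],[np.sin(a),-np.cos(a),0],[0,0,-1]])
    d=R.T@(np.array([x,y,z])-s['ee_pos'])/200; r=Ro.from_matrix(R.T@T).as_rotvec()/np.pi
    return dict(zip(['dx','dy','dz','ax','ay','az'],np.round(np.r_[d,r],4).tolist()))
E
python3 - <<'E'
from h import *
a=cv2.imread('pics/t0.png')[:,:,::-1].copy();b=cv2.imread('pics/s0.png')[:,:,::-1].copy()
print(housings(a))
h=hsvof(a);y=cv2.inRange(h,(18,120,120),(38,255,255))
P=[]
for v in range(190,221):
    u=np.nonzero(y[v,245:270])[0]+245
    if len(u) and len(u)<8: P.append(onz('top',u.mean()+0,v,30)[:2])
P=np.array(P);k=np.polyfit(P[:,0],P[:,1],1);print('long centreline: yaw',np.degrees(np.arctan(k[0])),'y at x=500',np.polyval(k,500),len(P),P[0],P[-1])
# white-tile-free: plate grey mask
g=cv2.inRange(h,(0,0,110),(180,50,235));m=np.zeros_like(g);m[181:236,215:272]=g[181:236,215:272]
c=max(cv2.findContours(m,0,1)[0],key=cv2.contourArea)
bp=cv2.boxPoints(cv2.minAreaRect(c));w=np.array([onz('top',*p,20)[:2] for p in bp]);print('plate',w.round(1).tolist(),w.mean(0))
for n,p in dict(green=(650.2,106.1,64),estop=(641.8,20.3,64),p1=(435,-310.6,8),p2=(480,-246,8),p3=(525,-183,8)).items(): print(n,proj('scene',p).round(1))
hs=hsvof(b)
for n,mk,bx in(('green',cv2.inRange(hs,(50,150,80),(80,255,255)),(295,245,325,275)),('red',cv2.inRange(hs,(0,170,120),(6,255,255)),(270,232,298,256)),('dark',cv2.inRange(hs,(0,0,0),(180,255,50)),(215,170,280,220))):
    m=np.zeros_like(mk);x0,y0,x1,y1=bx;m[y0:y1,x0:x1]=mk[y0:y1,x0:x1]
    for c in cv2.findContours(m,0,1)[0]:
        M=cv2.moments(c)
        if M['m00']>25: print(n,round(M['m10']/M['m00'],1),round(M['m01']/M['m00'],1),M['m00'])
E
```

```text
[(array([396.8, 194.2]), array([79.2, 44.4]), np.float64(127.1)), (array([446. , 308.5]), array([44.2, 79.1]), np.float64(78.6)), (array([498.1, 108.9]), array([ 84.7, 116.1]), np.float64(179.5))]
long centreline: yaw -6.276336660867051 y at x=500 20.33877472002387 31 [572.8634126   11.93312026] [469.83747823  23.49886042]
plate [[437.9, 168.1], [618.5, 153.1], [601.7, -10.5], [421.4, 7.1]] [519.88321351  79.44403165]
green [307.7 256. ]
estop [283.2 241.9]
p1 [236.8 180.1]
p2 [243.9 193.8]
p3 [251.  208.3]
green 307.3 257.8 42.5
red 283.6 243.5 53.0
```

```bash
python3 -c "
from h import *
print(go(400,-370,250,55))"
```

```text
{'dx': 0.9583, 'dy': -0.3226, 'dz': -0.0967, 'ax': -0.0005, 'ay': -0.0002, 'az': -0.1576}
```

```bash
python3 -m inch '[{"dx":0.96,"dy":-0.32,"dz":-0.1,"az":-0.158},{"dx":0.96,"dy":-0.32,"dz":-0.1,"az":-0.158},{"dx":0.96,"dy":-0.32,"dz":-0.1,"az":-0.158},{"dx":0.96,"dy":-0.32,"dz":-0.1,"az":-0.158},{"dx":0.96,"dy":-0.32,"dz":-0.1,"az":-0.158}]' -1 40; python3 -c "
from h import *
print(go(490,-190,250,85))"
```

```text
{'dx': 1.7639, 'dy': -0.9254, 'dz': -0.0955, 'ax': -0.0004, 'ay': -0.0003, 'az': -0.3243}invalid input
```

```bash
python3 -m inch '[{"dx":0.96,"dy":-0.32,"dz":-0.1,"ax":0,"ay":0,"az":-0.158},{"dx":0.96,"dy":-0.32,"dz":-0.1,"ax":0,"ay":0,"az":-0.158},{"dx":0.96,"dy":-0.32,"dz":-0.1,"ax":0,"ay":0,"az":-0.158},{"dx":0.96,"dy":-0.32,"dz":-0.1,"ax":0,"ay":0,"az":-0.158},{"dx":0.96,"dy":-0.32,"dz":-0.1,"ax":0,"ay":0,"az":-0.158}]' -1 40; python3 -c "
from h import *
print(go(490,-190,250,85))"
```

```text
time_s: 0.72
ee_pos: [401.1, -370.2, 251.1]
orientation: [[0.571, 0.821, -0.0], [0.821, -0.571, -0.0], [-0.0, -0.0, -1.0]]
force: [0.1, 0.6, 0.1]
gripper_width: 85.4
finger_force: 0.0
{'dx': 0.9932, 'dy': -0.1502, 'dz': 0.0053, 'ax': -0.0001, 'ay': 0.0001, 'az': -0.1658}
```

```bash
cat >> h.py <<'E'
def plan(*poses):
    s=robot.get_state();p=np.array(s['ee_pos']);R=np.array(s['orientation']);yaw=np.degrees(np.arctan2(R[1,0],R[0,0]))
    for q in poses:
        a=np.radians(yaw);A=np.array([[np.cos(a),np.sin(a),0],[np.sin(a),-np.cos(a),0],[0,0,-1]])
        d=A.T@(np.array(q[:3])-p)/200;dy=(q[3]-yaw+180)%360-180
        print('dx %.3f dy %.3f dz %.3f az %.4f  rows>=%.1f'%(*d,-dy/180,max(np.linalg.norm(d)*3.2,abs(dy)/10.7)));p=np.array(q[:3],float);yaw=q[3]
E
python3 -m inch '[{"dx":0.99,"dy":-0.15,"dz":0,"ax":0,"ay":0,"az":-0.166},{"dx":0.99,"dy":-0.15,"dz":0,"ax":0,"ay":0,"az":-0.166},{"dx":0.99,"dy":-0.15,"dz":0,"ax":0,"ay":0,"az":-0.166},{"dx":0.99,"dy":-0.15,"dz":0,"ax":0,"ay":0,"az":-0.166},{"dx":0.99,"dy":-0.15,"dz":0,"ax":0,"ay":0,"az":-0.166}]'
python3 -c "
from h import *
plan((480,0,200,105),(396.8,194.2,120,127.1),(396.8,194.2,50,127.1),(396.8,194.2,12,127.1))"
```

```text
time_s: 1.35
ee_pos: [489.2, -192.1, 251.0]
orientation: [[0.089, 0.996, -0.001], [0.996, -0.089, -0.001], [-0.001, -0.001, -1.0]]
force: [0.3, -0.2, -0.6]
gripper_width: 85.3
finger_force: 0.0
dx 0.953 dy -0.132 dz 0.255 az -0.1118  rows>=3.2
dx 1.046 dy -0.151 dz 0.400 az -0.1228  rows>=3.6
dx 0.000 dy 0.000 dz 0.350 az -0.0000  rows>=1.1
dx 0.000 dy 0.000 dz 0.190 az -0.0000  rows>=0.6
```

```bash
python3 -m inch '[{"dx":0.97,"dy":-0.18,"dz":0.25,"ax":0,"ay":0,"az":-0.112},{"dx":0.97,"dy":-0.18,"dz":0.25,"ax":0,"ay":0,"az":-0.112},{"dx":0.97,"dy":-0.18,"dz":0.25,"ax":0,"ay":0,"az":-0.112},{"dx":0.97,"dy":-0.18,"dz":0.25,"ax":0,"ay":0,"az":-0.112}]'
python3 -c "
from h import *
print(housings(shot('top','t1')))
plan((396.8,194.2,100,127.1),(396.8,194.2,50,127.1),(396.8,194.2,12,127.1))"
```

```text
time_s: 1.85
ee_pos: [469.3, 5.5, 200.2]
orientation: [[-0.26, 0.966, -0.002], [0.966, 0.26, -0.0], [0.0, -0.002, -1.0]]
force: [-0.5, 0.3, 0.6]
gripper_width: 85.6
finger_force: 0.0
[(array([446. , 308.5]), array([44.2, 79.1]), np.float64(78.6)), (array([424.2, 102.6]), array([ 71. , 222.2]), np.float64(179.5)), (array([508.3, 114.8]), array([102.3,  63.2]), np.float64(174.3))]
dx 1.003 dy -0.106 dz 0.502 az -0.1223  rows>=3.6
dx 0.000 dy 0.000 dz 0.250 az -0.0000  rows>=0.8
dx 0.000 dy 0.000 dz 0.190 az -0.0000  rows>=0.6
```

```bash
python3 -m inch '[{"dx":1,"dy":-0.106,"dz":0.5,"ax":0,"ay":0,"az":-0.122},{"dx":1,"dy":-0.106,"dz":0.5,"ax":0,"ay":0,"az":-0.122},{"dx":1,"dy":-0.106,"dz":0.5,"ax":0,"ay":0,"az":-0.122},{"dx":1,"dy":-0.106,"dz":0.5,"ax":0,"ay":0,"az":-0.122},{"dx":1,"dy":-0.106,"dz":0.5,"ax":0,"ay":0,"az":-0.122}]'
python3 -c "
from h import *
a=shot('scene','s1');cv2.imwrite('pics/s1c.png',cv2.resize(a[180:290,330:470,::-1],None,fx=5,fy=5,interpolation=2))
plan((396.8,194.2,12,127.1))"
```

```text
time_s: 2.52
ee_pos: [397.8, 192.0, 100.3]
orientation: [[-0.603, 0.798, -0.002], [0.798, 0.603, -0.001], [0.0, -0.002, -1.0]]
force: [-0.5, 1.1, 0.2]
gripper_width: 85.3
finger_force: 0.0
dx 0.017 dy -0.001 dz 0.446 az -0.0005  rows>=1.4
```

View pics/s1c.png

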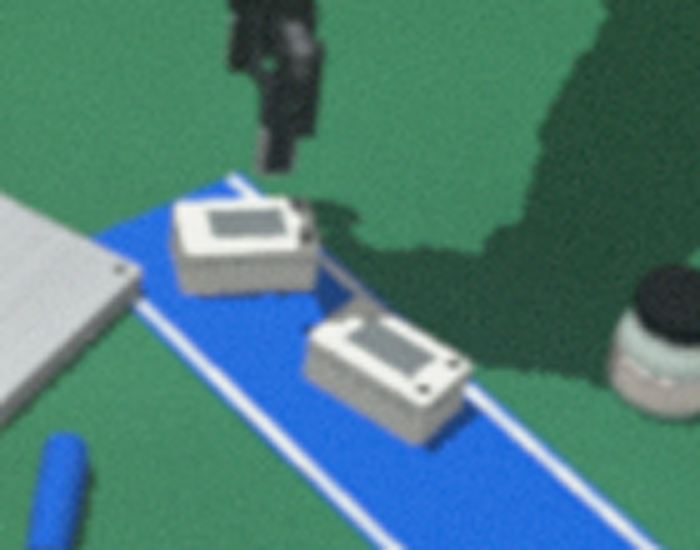

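Both housings are where they were, with the open gripper centred just above housing 1 at crop (245,230). I'll descend, close and lift.

```bash
python3 -m inch '[{"dx":0.01,"dy":0,"dz":0.15,"ax":0,"ay":0,"az":0},{"dx":0.015,"dy":0,"dz":0.3,"ax":0,"ay":0,"az":0},{"dx":0.015,"dy":0,"dz":0.4,"ax":0,"ay":0,"az":0},{"dx":0.015,"dy":0,"dz":0.443,"ax":0,"ay":0,"az":0},{"dx":0.015,"dy":0,"dz":0.443,"ax":0,"ay":0,"az":0}]'
python3 -m inch '[{"dx":0,"dy":0,"dz":0,"ax":0,"ay":0,"az":0},{"dx":0,"dy":0,"dz":0,"ax":0,"ay":0,"az":0},{"dx":0,"dy":0,"dz":0,"ax":0,"ay":0,"az":0},{"dx":0,"dy":0,"dz":0,"ax":0,"ay":0,"az":0},{"dx":0,"dy":0,"dz":0,"ax":0,"ay":0,"az":0}]' 1 40
python3 -m inch '[{"dx":0,"dy":0,"dz":0,"ax":0,"ay":0,"az":0},{"dx":0,"dy":0,"dz":0,"ax":0,"ay":0,"az":0},{"dx":0,"dy":0,"dz":-0.15,"ax":0,"ay":0,"az":0},{"dx":0,"dy":0,"dz":-0.33,"ax":0,"ay":0,"az":0},{"dx":0,"dy":0,"dz":-0.33,"ax":0,"ay":0,"az":0}]'
python3 -c "
from h import *
plan((525,53,82,174.1),(532,54,37,174.1))"
```

```text
time_s: 3.2
ee_pos: [397.4, 194.0, 12.9]
orientation: [[-0.601, 0.799, 0.0], [0.799, 0.601, -0.0], [-0.0, 0.0, -1.0]]
force: [-0.5, -0.2, 0.7]
gripper_width: 85.4
finger_force: 0.0
time_s: 3.82
ee_pos: [397.2, 195.3, 13.6]
orientation: [[-0.603, 0.798, 0.002], [0.798, 0.603, 0.0], [-0.001, 0.002, -1.0]]
force: [0.6, -0.7, 5.7]
gripper_width: 45.3
finger_force: 41.6
time_s: 4.45
ee_pos: [398.3, 195.9, 81.1]
orientation: [[-0.603, 0.798, 0.005], [0.798, 0.603, 0.001], [-0.002, 0.005, -1.0]]
force: [0.1, -0.1, -1.4]
gripper_width: 45.0
finger_force: 41.6
dx -0.952 dy 0.074 dz -0.004 az -0.2611  rows>=4.4
dx -0.034 dy 0.009 dz 0.225 az -0.0000  rows>=0.7
```

```bash
python3 -m inch '[{"dx":-0.99,"dy":0.08,"dz":0,"ax":0,"ay":0,"az":-0.26},{"dx":-0.99,"dy":0.08,"dz":0,"ax":0,"ay":0,"az":-0.26},{"dx":-0.99,"dy":0.08,"dz":0,"ax":0,"ay":0,"az":-0.26},{"dx":-0.99,"dy":0.08,"dz":0,"ax":0,"ay":0,"az":-0.26},{"dx":-0.99,"dy":0.08,"dz":0,"ax":0,"ay":0,"az":-0.26}]'
python3 -c "
from h import *
print(robot.get_state()['force'])
plan((534.3,53.1,38,174.1))"
```

```text
time_s: 5.08
ee_pos: [529.3, 44.9, 77.3]
orientation: [[-0.994, 0.106, -0.001], [0.106, 0.994, -0.0], [0.001, -0.0, -1.0]]
force: [-0.1, 0.0, -0.2]
gripper_width: 45.0
finger_force: 41.5
[-0.0570271   0.03902991 -0.18949466]
dx -0.020 dy 0.043 dz 0.197 az -0.0009  rows>=0.6
```

```bash
python3 -m inch '[{"dx":-0.02,"dy":0.043,"dz":0,"ax":0,"ay":0,"az":-0.001},{"dx":-0.02,"dy":0.043,"dz":0.1,"ax":0,"ay":0,"az":-0.001},{"dx":-0.02,"dy":0.043,"dz":0.19,"ax":0,"ay":0,"az":-0.001},{"dx":-0.02,"dy":0.043,"dz":0.19,"ax":0,"ay":0,"az":-0.001}]'
python3 -m inch '[{"dx":0,"dy":0,"dz":0.01,"ax":0,"ay":0,"az":0},{"dx":0,"dy":0,"dz":0.018,"ax":0,"ay":0,"az":0},{"dx":0,"dy":0,"dz":0.018,"ax":0,"ay":0,"az":0}]'
```

```text
time_s: 5.58
ee_pos: [531.4, 55.9, 38.9]
orientation: [[-0.995, 0.104, -0.004], [0.104, 0.995, 0.0], [0.004, -0.0, -1.0]]
force: [0.1, 0.6, -0.8]
gripper_width: 45.3
finger_force: 41.5
time_s: 5.95
ee_pos: [533.6, 54.9, 37.5]
orientation: [[-0.995, 0.104, 0.001], [0.104, 0.995, -0.0], [-0.001, -0.0, -1.0]]
force: [1.1, -0.1, -0.8]
gripper_width: 45.1
finger_force: 41.5
```

```bash
for i in 1 ; do python3 -m inch '[{"dx":0,"dy":0,"dz":0.006,"ax":0,"ay":0,"az":0},{"dx":0,"dy":0,"dz":0.012,"ax":0,"ay":0,"az":0},{"dx":0,"dy":0,"dz":0.012,"ax":0,"ay":0,"az":0},{"dx":0,"dy":0,"dz":0.012,"ax":0,"ay":0,"az":0}]' | grep -E "pos|force"; python3 -m inch '[{"dx":0,"dy":0,"dz":0.005,"ax":0,"ay":0,"az":0},{"dx":0,"dy":0,"dz":0.008,"ax":0,"ay":0,"az":0},{"dx":0,"dy":0,"dz":0.008,"ax":0,"ay":0,"az":0}]'| grep -E "pos|force"; done
```

```text
ee_pos: [533.3, 54.8, 34.7]
force: [-0.2, 0.8, -0.5]
finger_force: 41.5
ee_pos: [533.4, 54.9, 33.6]
force: [-2.3, -0.8, 4.7]
finger_force: 42.1
```

```bash
python3 -m inch '[{"dx":0,"dy":-0.015,"dz":-0.003,"ax":0,"ay":0,"az":0},{"dx":0,"dy":-0.03,"dz":-0.003,"ax":0,"ay":0,"az":0},{"dx":0,"dy":-0.04,"dz":-0.003,"ax":0,"ay":0,"az":0},{"dx":0,"dy":-0.04,"dz":-0.003,"ax":0,"ay":0,"az":0}]' | grep -E "pos|force";  python3 -m inch '[{"dx":0,"dy":-0.006,"dz":0,"ax":0,"ay":0,"az":0},{"dx":0,"dy":-0.01,"dz":0,"ax":0,"ay":0,"az":0},{"dx":0,"dy":-0.01,"dz":0,"ax":0,"ay":0,"az":0}]'| grep -E "pos|force"
```

```text
ee_pos: [532.6, 46.6, 33.7]
force: [-0.6, 0.3, 0.9]
finger_force: 41.8
ee_pos: [532.3, 45.2, 33.6]
force: [1.1, 2.3, -0.1]
finger_force: 41.6
```

```bash
for k in 1 2; do python3 -m inch '[{"dx":0,"dy":-0.003,"dz":0,"ax":0,"ay":0,"az":0},{"dx":0,"dy":-0.005,"dz":0,"ax":0,"ay":0,"az":0},{"dx":0,"dy":-0.005,"dz":0,"ax":0,"ay":0,"az":0}]'| grep -E "pos|force"; done
```

```text
ee_pos: [532.2, 45.1, 33.7]
force: [1.2, 6.0, 0.2]
finger_force: 41.7
ee_pos: [532.2, 45.1, 33.7]
force: [0.7, 9.4, -0.9]
finger_force: 41.8
```

```bash
python3 -m inch '[{"dx":-0.015,"dy":0,"dz":0,"ax":0,"ay":0,"az":0},{"dx":-0.03,"dy":0,"dz":0,"ax":0,"ay":0,"az":0},{"dx":-0.045,"dy":0,"dz":0,"ax":0,"ay":0,"az":0},{"dx":-0.045,"dy":0,"dz":0,"ax":0,"ay":0,"az":0}]'| grep -E "pos|force"; python3 -m inch '[{"dx":-0.006,"dy":0,"dz":0,"ax":0,"ay":0,"az":0},{"dx":-0.01,"dy":0,"dz":0,"ax":0,"ay":0,"az":0},{"dx":-0.01,"dy":0,"dz":0,"ax":0,"ay":0,"az":0}]'| grep -E "pos|force"
```

```text
ee_pos: [537.9, 44.5, 33.7]
force: [-7.9, 9.8, 9.7]
finger_force: 42.8
ee_pos: [539.4, 44.4, 33.7]
force: [-9.6, 9.4, 9.5]
finger_force: 43.0
```

```bash
python3 -m inch '[{"dx":-0.005,"dy":0.005,"dz":-0.006,"ax":0,"ay":0,"az":0},{"dx":-0.01,"dy":0.005,"dz":-0.006,"ax":0,"ay":0,"az":0},{"dx":-0.01,"dy":0.005,"dz":-0.006,"ax":0,"ay":0,"az":0}]'| grep -E "pos|force"; python3 -m inch '[{"dx":-0.006,"dy":0,"dz":0,"ax":0,"ay":0,"az":0},{"dx":-0.01,"dy":0,"dz":0,"ax":0,"ay":0,"az":0},{"dx":-0.01,"dy":0,"dz":0,"ax":0,"ay":0,"az":0}]'| grep -E "pos|force"
```

```text
ee_pos: [543.2, 44.1, 34.2]
force: [-1.8, 5.8, 0.2]
finger_force: 41.8
ee_pos: [544.2, 43.9, 34.0]
force: [-4.4, 6.8, 2.1]
finger_force: 42.1
```

```bash
for k in 1 2; do python3 -m inch '[{"dx":-0.003,"dy":0,"dz":-0.001,"ax":0,"ay":0,"az":0},{"dx":-0.006,"dy":0,"dz":-0.001,"ax":0,"ay":0,"az":0},{"dx":-0.006,"dy":0,"dz":-0.001,"ax":0,"ay":0,"az":0}]'| grep -E "pos|force";done
```

```text
ee_pos: [544.2, 43.9, 34.1]
force: [-7.3, 7.6, 4.2]
finger_force: 42.3
ee_pos: [544.2, 43.9, 34.1]
force: [-10.2, 7.7, 5.5]
finger_force: 42.5
```

```bash
python3 -m inch '[{"dx":0.006,"dy":0.004,"dz":-0.002,"ax":0,"ay":0,"az":0},{"dx":0.006,"dy":0.004,"dz":-0.002,"ax":0,"ay":0,"az":0}]'| grep -E "pos|force"
python3 -m inch '[{"dx":0,"dy":0,"dz":0,"ax":0,"ay":0,"az":0},{"dx":0,"dy":0,"dz":0,"ax":0,"ay":0,"az":0},{"dx":0,"dy":0,"dz":0,"ax":0,"ay":0,"az":0},{"dx":0,"dy":0,"dz":0,"ax":0,"ay":0,"az":0},{"dx":0,"dy":0,"dz":0,"ax":0,"ay":0,"az":0}]' -0.7
python3 -m inch '[{"dx":0,"dy":0,"dz":-0.1,"ax":0,"ay":0,"az":0},{"dx":0,"dy":0,"dz":-0.3,"ax":0,"ay":0,"az":0},{"dx":0,"dy":0,"dz":-0.35,"ax":0,"ay":0,"az":0},{"dx":0,"dy":0,"dz":-0.35,"ax":0,"ay":0,"az":0}]' 
python3 -c "
from h import *
plan((650.5,106,100,174.1),(650.5,106,68,174.1))"
```

```text
ee_pos: [544.2, 44.0, 34.2]
force: [-5.0, 3.7, 0.0]
finger_force: 41.8
time_s: 11.7
ee_pos: [548.4, 42.9, 35.8]
orientation: [[-0.995, 0.104, 0.0], [0.104, 0.995, -0.0], [-0.0, -0.0, -1.0]]
force: [0.1, 0.5, 0.1]
gripper_width: 72.7
finger_force: 0.0
time_s: 12.2
ee_pos: [548.9, 43.0, 106.2]
orientation: [[-0.995, 0.104, 0.002], [0.104, 0.995, -0.0], [-0.002, -0.0, -1.0]]
force: [-0.6, -0.3, 0.2]
gripper_width: 72.5
finger_force: 0.0
dx -0.473 dy 0.366 dz 0.031 az -0.0003  rows>=1.9
dx 0.000 dy 0.000 dz 0.160 az -0.0000  rows>=0.5
```

Next I'll move over the button with the gripper shut, checking the seat from the top view on the way.

```bash
python3 -m inch '[{"dx":-0.473,"dy":0.366,"dz":0,"ax":0,"ay":0,"az":0},{"dx":-0.473,"dy":0.366,"dz":0,"ax":0,"ay":0,"az":0},{"dx":-0.473,"dy":0.366,"dz":0.03,"ax":0,"ay":0,"az":0},{"dx":-0.473,"dy":0.366,"dz":0.03,"ax":0,"ay":0,"az":0},{"dx":-0.473,"dy":0.366,"dz":0.03,"ax":0,"ay":0,"az":0}]' 1
python3 -c "
from h import *
a=shot('scene','s2');b=shot('top','t2')
A=cv2.resize(a[200:290,255:355,::-1],None,fx=4,fy=4,interpolation=2);B=cv2.resize(b[150:240,205:305,::-1],None,fx=4,fy=4,interpolation=2)
cv2.imwrite('pics/c2.png',np.hstack([A,B]))
plan((650.5,106,68,174.1))"
```

```text
time_s: 12.82
ee_pos: [648.4, 105.4, 98.9]
orientation: [[-0.995, 0.104, -0.002], [0.104, 0.995, -0.0], [0.002, -0.001, -1.0]]
force: [-0.8, 0.4, -0.0]
gripper_width: -0.4
finger_force: 0.0
dx -0.006 dy 0.004 dz 0.160 az -0.0005  rows>=0.5
```

View pics/c2.png

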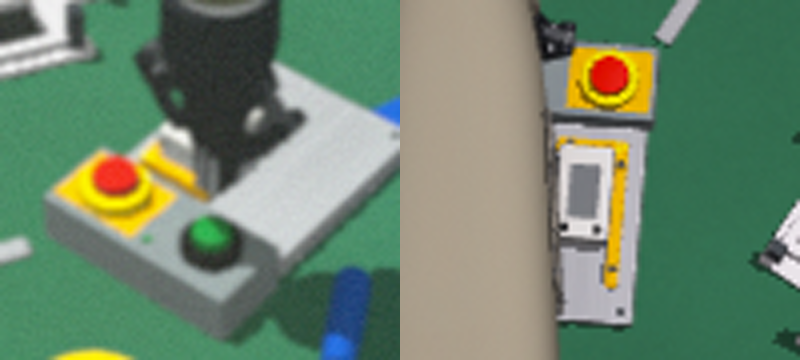

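The top view shows the housing flush in the corner at crop (585,190), and the shut fingers are above the green button in the scene view. Pressing now.

```bash
python3 -m inch '[{"dx":-0.01,"dy":0.003,"dz":0.08,"ax":0,"ay":0,"az":0},{"dx":-0.01,"dy":0.003,"dz":0.15,"ax":0,"ay":0,"az":0},{"dx":-0.01,"dy":0.003,"dz":0.18,"ax":0,"ay":0,"az":0},{"dx":-0.01,"dy":0.003,"dz":0.205,"ax":0,"ay":0,"az":0},{"dx":-0.01,"dy":0.003,"dz":0.215,"ax":0,"ay":0,"az":0}]'| grep -E "pos|force"
python3 -m inch '[{"dx":0,"dy":0,"dz":0.005,"ax":0,"ay":0,"az":0},{"dx":0,"dy":0,"dz":0.005,"ax":0,"ay":0,"az":0}]'| grep -E "pos|force"
```

```text
ee_pos: [651.2, 106.3, 57.9]
force: [-8.7, -1.5, 18.2]
finger_force: 8.9
ee_pos: [651.2, 106.3, 57.9]
force: [-8.1, -0.8, 14.3]
finger_force: 7.3
```

```bash
python3 -m inch '[{"dx":0,"dy":0,"dz":-0.1,"ax":0,"ay":0,"az":0},{"dx":0,"dy":0,"dz":-0.25,"ax":0,"ay":0,"az":0},{"dx":0.5,"dy":-0.36,"dz":-0.25,"ax":0,"ay":0,"az":0},{"dx":0.5,"dy":-0.36,"dz":-0.25,"ax":0,"ay":0,"az":0},{"dx":0.5,"dy":-0.36,"dz":-0.25,"ax":0,"ay":0,"az":0}]'| grep -E "pos|force"
python3 -m inch '[{"dx":0,"dy":0,"dz":0,"ax":0,"ay":0,"az":0},{"dx":0,"dy":0,"dz":0,"ax":0,"ay":0,"az":0},{"dx":0,"dy":0,"dz":0,"ax":0,"ay":0,"az":0},{"dx":0,"dy":0,"dz":0,"ax":0,"ay":0,"az":0}]' -0.7
python3 -c "
from h import *
plan((544.2,43.9,34,174.1))"
```

```text
ee_pos: [539.1, 44.3, 104.3]
force: [0.8, -0.4, 0.5]
finger_force: 0.0
time_s: 14.92
ee_pos: [545.8, 45.5, 105.6]
orientation: [[-0.995, 0.103, 0.0], [0.103, 0.995, -0.0], [-0.0, -0.0, -1.0]]
force: [-0.5, -0.2, 0.3]
gripper_width: 71.9
finger_force: 0.0
dx 0.007 dy -0.009 dz 0.358 az -0.0001  rows>=1.1
```

```bash
python3 -m inch '[{"dx":0.007,"dy":-0.009,"dz":0.15,"ax":0,"ay":0,"az":0},{"dx":0.007,"dy":-0.009,"dz":0.28,"ax":0,"ay":0,"az":0},{"dx":0.007,"dy":-0.009,"dz":0.355,"ax":0,"ay":0,"az":0},{"dx":0.007,"dy":-0.009,"dz":0.355,"ax":0,"ay":0,"az":0},{"dx":0.007,"dy":-0.009,"dz":0.355,"ax":0,"ay":0,"az":0}]'| grep -E "pos|force"
python3 -m inch '[{"dx":0,"dy":0,"dz":0,"ax":0,"ay":0,"az":0},{"dx":0,"dy":0,"dz":0,"ax":0,"ay":0,"az":0},{"dx":0,"dy":0,"dz":0,"ax":0,"ay":0,"az":0},{"dx":0,"dy":0,"dz":0,"ax":0,"ay":0,"az":0},{"dx":0,"dy":0,"dz":0,"ax":0,"ay":0,"az":0}]' 1 40 | grep -E "pos|force"
python3 -m inch '[{"dx":0,"dy":0,"dz":0,"ax":0,"ay":0,"az":0},{"dx":0,"dy":0,"dz":-0.1,"ax":0,"ay":0,"az":0},{"dx":0,"dy":0,"dz":-0.38,"ax":0,"ay":0,"az":0},{"dx":0,"dy":0,"dz":-0.38,"ax":0,"ay":0,"az":0},{"dx":0,"dy":0,"dz":-0.38,"ax":0,"ay":0,"az":0}]' 
python3 -c "
from h import *
plan((540,-85,110,160),(524.8,-182.6,110,145),(524.8,-182.6,28,145))"
```

```text
ee_pos: [544.4, 43.6, 35.5]
force: [0.5, -0.7, -0.4]
finger_force: 0.0
ee_pos: [544.4, 43.9, 35.8]
force: [-0.7, 1.8, 5.0]
finger_force: 42.2
time_s: 16.8
ee_pos: [543.4, 43.4, 110.5]
orientation: [[-0.995, 0.104, 0.0], [0.104, 0.995, -0.0], [-0.0, -0.0, -1.0]]
force: [-0.5, 0.2, -1.7]
gripper_width: 45.3
finger_force: 41.6
dx -0.050 dy -0.640 dz 0.003 az 0.0780  rows>=2.1
dx -0.095 dy -0.485 dz 0.000 az 0.0833  rows>=1.6
dx 0.000 dy 0.000 dz 0.410 az 0.0000  rows>=1.3
```

```bash
python3 -m inch '[{"dx":-0.05,"dy":-0.64,"dz":0,"ax":0,"ay":0,"az":0.078},{"dx":-0.05,"dy":-0.64,"dz":0,"ax":0,"ay":0,"az":0.078},{"dx":-0.05,"dy":-0.64,"dz":0,"ax":0,"ay":0,"az":0.078},{"dx":-0.05,"dy":-0.64,"dz":0,"ax":0,"ay":0,"az":0.078}]'| grep -E "pos|force"
python3 -m inch '[{"dx":-0.095,"dy":-0.485,"dz":0,"ax":0,"ay":0,"az":0.083},{"dx":-0.095,"dy":-0.485,"dz":0,"ax":0,"ay":0,"az":0.083},{"dx":-0.095,"dy":-0.485,"dz":0,"ax":0,"ay":0,"az":0.083},{"dx":-0.095,"dy":-0.485,"dz":0,"ax":0,"ay":0,"az":0.083}]'
python3 -m inch '[{"dx":0,"dy":0,"dz":0,"ax":0,"ay":0,"az":0},{"dx":0,"dy":0,"dz":0,"ax":0,"ay":0,"az":0}]'| grep -E "pos|force"
python3 -c "
from h import *
a=shot('top','t3');cv2.imwrite('pics/t3c.png',cv2.resize(a[155:265,285:395,::-1],None,fx=5,fy=5,interpolation=2))
plan((524.8,-182.6,50,145),(524.8,-182.6,28,145))"
```

```text
ee_pos: [539.0, -84.8, 109.2]
force: [0.0, 0.6, -1.2]
finger_force: 41.7
time_s: 17.8
ee_pos: [524.6, -180.7, 110.1]
orientation: [[-0.821, 0.571, -0.001], [0.571, 0.821, 0.001], [0.002, 0.0, -1.0]]
force: [0.5, 0.3, -1.4]
gripper_width: 45.1
finger_force: 41.8
ee_pos: [525.1, -181.2, 110.7]
force: [0.4, -1.0, -0.9]
finger_force: 41.8
dx -0.002 dy -0.006 dz 0.303 az 0.0009  rows>=1.0
dx 0.000 dy 0.000 dz 0.110 az 0.0000  rows>=0.4
```

```bash
python3 -m inch '[{"dx":-0.002,"dy":-0.006,"dz":0.15,"ax":0,"ay":0,"az":0.001},{"dx":-0.002,"dy":-0.006,"dz":0.3,"ax":0,"ay":0,"az":0.001},{"dx":-0.002,"dy":-0.006,"dz":0.36,"ax":0,"ay":0,"az":0.001},{"dx":-0.002,"dy":-0.006,"dz":0.36,"ax":0,"ay":0,"az":0.001},{"dx":-0.002,"dy":-0.006,"dz":0.36,"ax":0,"ay":0,"az":0.001}]'| grep -E "pos|force"
python3 -m inch '[{"dx":0,"dy":0,"dz":0.015,"ax":0,"ay":0,"az":0},{"dx":0,"dy":0,"dz":0.03,"ax":0,"ay":0,"az":0},{"dx":0,"dy":0,"dz":0.045,"ax":0,"ay":0,"az":0},{"dx":0,"dy":0,"dz":0.045,"ax":0,"ay":0,"az":0}]'| grep -E "pos|force"
```

```text
ee_pos: [525.5, -184.0, 39.8]
force: [-0.5, -0.2, -0.8]
finger_force: 41.8
ee_pos: [524.9, -183.4, 29.5]
force: [2.9, 1.4, -1.1]
finger_force: 41.8
```

```bash
python3 -m inch '[{"dx":0,"dy":0.004,"dz":0.01,"ax":0,"ay":0,"az":0},{"dx":0,"dy":0.004,"dz":0.02,"ax":0,"ay":0,"az":0},{"dx":0,"dy":0.004,"dz":0.02,"ax":0,"ay":0,"az":0}]'| grep -E "pos|force"
python3 -m inch '[{"dx":0,"dy":0,"dz":0.006,"ax":0,"ay":0,"az":0},{"dx":0,"dy":0,"dz":0.01,"ax":0,"ay":0,"az":0},{"dx":0,"dy":0,"dz":0.01,"ax":0,"ay":0,"az":0}]'| grep -E "pos|force"
```

```text
ee_pos: [524.6, -182.9, 25.3]
force: [0.3, 0.6, -0.7]
finger_force: 41.9
ee_pos: [525.0, -183.1, 23.9]
force: [-1.4, 0.7, 0.5]
finger_force: 42.1
```

```bash
python3 -m inch '[{"dx":0,"dy":0,"dz":0.004,"ax":0,"ay":0,"az":0},{"dx":0,"dy":0,"dz":0.004,"ax":0,"ay":0,"az":0}]'| grep -E "pos|force"
python3 -m inch '[{"dx":0,"dy":0,"dz":0,"ax":0,"ay":0,"az":0},{"dx":0,"dy":0,"dz":0,"ax":0,"ay":0,"az":0},{"dx":0,"dy":0,"dz":0,"ax":0,"ay":0,"az":0},{"dx":0,"dy":0,"dz":0,"ax":0,"ay":0,"az":0}]' -0.6| grep -E "pos|force"
python3 -m inch '[{"dx":0,"dy":0,"dz":-0.1,"ax":0,"ay":0,"az":0},{"dx":0,"dy":0,"dz":-0.3,"ax":0,"ay":0,"az":0},{"dx":0,"dy":0,"dz":-0.6,"ax":0,"ay":0,"az":0},{"dx":0,"dy":0,"dz":-0.6,"ax":0,"ay":0,"az":0},{"dx":0,"dy":0,"dz":-0.6,"ax":0,"ay":0,"az":0}]' | grep -E "pos|force"
python3 -c "
from h import *
print(housings(shot('top','t4')))
plan((490,-20,140,130),(446,150,140,110))"
```

```text
ee_pos: [525.0, -183.1, 23.8]
force: [-3.6, -0.2, 7.1]
finger_force: 42.8
ee_pos: [525.0, -183.0, 22.7]
force: [0.9, 0.4, -1.4]
finger_force: 0.0
ee_pos: [525.0, -183.0, 142.9]
force: [-0.2, 0.4, -0.6]
finger_force: 0.0
[(array([446. , 308.5]), array([44.2, 79.1]), np.float64(78.6)), (array([499.8, 108.9]), array([ 84.7, 112.7]), np.float64(179.5))]
dx 0.608 dy 0.566 dz 0.010 az 0.0827  rows>=2.7
dx 0.793 dy 0.378 dz 0.000 az 0.1111  rows>=2.8
```

```bash
python3 -m inch '[{"dx":0.608,"dy":0.566,"dz":0,"ax":0,"ay":0,"az":0.083},{"dx":0.608,"dy":0.566,"dz":0,"ax":0,"ay":0,"az":0.083},{"dx":0.608,"dy":0.566,"dz":0,"ax":0,"ay":0,"az":0.083},{"dx":0.608,"dy":0.566,"dz":0,"ax":0,"ay":0,"az":0.083}]' -1 | grep -E "pos|force"
python3 -m inch '[{"dx":0.793,"dy":0.378,"dz":0,"ax":0,"ay":0,"az":0.111},{"dx":0.793,"dy":0.378,"dz":0,"ax":0,"ay":0,"az":0.111},{"dx":0.793,"dy":0.378,"dz":0,"ax":0,"ay":0,"az":0.111},{"dx":0.793,"dy":0.378,"dz":0,"ax":0,"ay":0,"az":0.111}]'| grep -E "pos|force"
python3 -c "
from h import *
a=shot('top','t5');print(housings(a,(130,195,220,268)))
b=shot('scene','s5')
cv2.imwrite('pics/c5.png',np.hstack([cv2.resize(a[155:255,285:385,::-1],None,fx=4,fy=4,interpolation=2),cv2.resize(b[140:240,190:290,::-1],None,fx=4,fy=4,interpolation=2)]))
plan((446,308.5,100,78.6),(446,308.5,14,78.6))"
```

```text
ee_pos: [488.3, -17.7, 141.1]
force: [0.1, -0.6, 0.2]
finger_force: 0.0
ee_pos: [445.1, 152.1, 141.7]
force: [-0.4, 0.4, 0.3]
finger_force: 0.0
[(array([436.6, 211.9]), array([120.6, 246.5]), np.float64(1.6)), (array([488. , 299.5]), array([142.7,  65.4]), np.float64(156.1))]
dx 0.748 dy 0.270 dz 0.210 az 0.1748  rows>=2.9
dx 0.000 dy 0.000 dz 0.430 az -0.0000  rows>=1.4
```

View pics/c5.png

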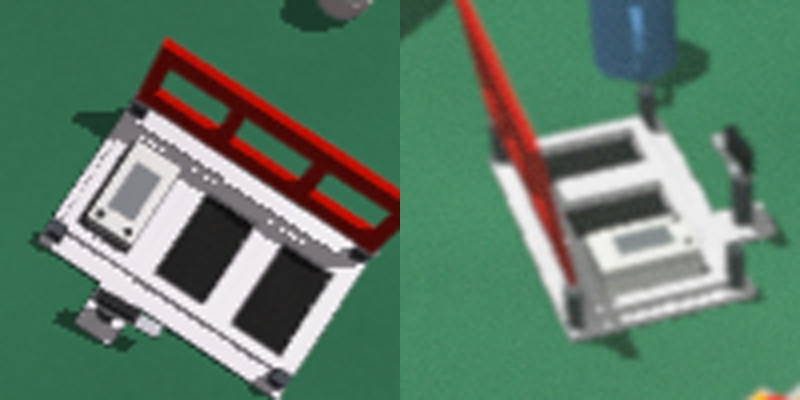

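Housing 1 lies flat in pocket 3 in both views, at left crop (132,195). Next I'll move above housing 2 and check in the scene view that it hasn't moved.

```bash
python3 -m inch '[{"dx":0.748,"dy":0.27,"dz":0.2,"ax":0,"ay":0,"az":0.175},{"dx":0.748,"dy":0.27,"dz":0.2,"ax":0,"ay":0,"az":0.175},{"dx":0.748,"dy":0.27,"dz":0.2,"ax":0,"ay":0,"az":0.175},{"dx":0.748,"dy":0.27,"dz":0.2,"ax":0,"ay":0,"az":0.175},{"dx":0.748,"dy":0.27,"dz":0.2,"ax":0,"ay":0,"az":0.175}]'| grep -E "pos|force"
python3 -c "
from h import *
s0=cv2.imread('pics/s0.png')[:,:,::-1].copy();b=shot('scene','s6')
for im in (s0,b):
    m=np.zeros(im.shape[:2],np.uint8);m[232:275,385:432]=cv2.inRange(hsvof(im),(0,0,170),(180,60,255))[232:275,385:432]
    M=cv2.moments(m,True);print(M['m10']/M['m00'],M['m01']/M['m00'],M['m00'])
plan((446,308.5,14,78.6))"
```

```text
ee_pos: [447.1, 307.0, 102.2]
force: [0.2, 0.0, 0.0]
finger_force: 0.0
406.81176470588235 251.24117647058824 340.0
402.7429718875502 249.65060240963857 249.0
dx 0.007 dy -0.008 dz 0.443 az -0.0011  rows>=1.4
```

```bash
python3 -c "
from h import *
a=cv2.imread('pics/s0.png');b=cv2.imread('pics/s6.png')
f=lambda i:cv2.resize(i[200:290,350:450],None,fx=4,fy=4,interpolation=2)
cv2.imwrite('pics/c6.png',np.hstack([f(a),f(b)]))"
```

```text
(no output)
```

View pics/c6.png

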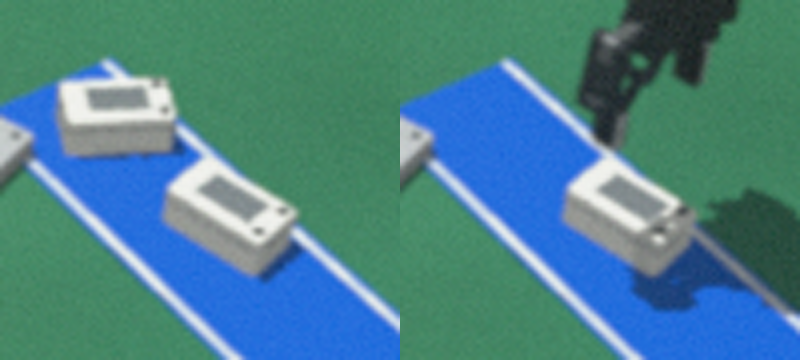

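The housing hasn't moved; only its shading changed, at crop (230,215) in both pictures. Grasping it.

```bash
python3 -m inch '[{"dx":0.007,"dy":-0.008,"dz":0.15,"ax":0,"ay":0,"az":-0.001},{"dx":0.007,"dy":-0.008,"dz":0.3,"ax":0,"ay":0,"az":-0.001},{"dx":0.007,"dy":-0.008,"dz":0.4,"ax":0,"ay":0,"az":-0.001},{"dx":0.007,"dy":-0.008,"dz":0.443,"ax":0,"ay":0,"az":-0.001},{"dx":0.007,"dy":-0.008,"dz":0.443,"ax":0,"ay":0,"az":-0.001}]'| grep -E "pos|force"
python3 -m inch '[{"dx":0,"dy":0,"dz":0,"ax":0,"ay":0,"az":0},{"dx":0,"dy":0,"dz":0,"ax":0,"ay":0,"az":0},{"dx":0,"dy":0,"dz":0,"ax":0,"ay":0,"az":0},{"dx":0,"dy":0,"dz":0,"ax":0,"ay":0,"az":0},{"dx":0,"dy":0,"dz":0,"ax":0,"ay":0,"az":0}]' 1 40| grep -E "pos|force"
python3 -m inch '[{"dx":0,"dy":0,"dz":0,"ax":0,"ay":0,"az":0},{"dx":0,"dy":0,"dz":0,"ax":0,"ay":0,"az":0},{"dx":0,"dy":0,"dz":-0.15,"ax":0,"ay":0,"az":0},{"dx":0,"dy":0,"dz":-0.4,"ax":0,"ay":0,"az":0},{"dx":0,"dy":0,"dz":-0.4,"ax":0,"ay":0,"az":0}]'
python3 -c "
from h import *
plan((490,180,94,126),(534.3,53.1,90,174.1))"
```

```text
ee_pos: [445.5, 309.3, 14.4]
force: [-0.3, -0.2, -0.1]
finger_force: 0.0
ee_pos: [446.0, 310.8, 15.3]
force: [0.2, -0.0, 6.0]
finger_force: 42.2
time_s: 25.05
ee_pos: [447.8, 311.9, 98.1]
orientation: [[0.196, 0.98, 0.007], [0.981, -0.196, 0.003], [0.005, 0.006, -1.0]]
force: [-0.4, 0.6, -0.7]
gripper_width: 45.4
finger_force: 41.5
dx -0.605 dy 0.336 dz 0.021 az -0.2629  rows>=4.4
dx -0.644 dy -0.194 dz 0.020 az -0.2672  rows>=4.5
```

```bash
python3 -m inch '[{"dx":-0.605,"dy":0.336,"dz":0.01,"ax":0,"ay":0,"az":-0.263},{"dx":-0.605,"dy":0.336,"dz":0.01,"ax":0,"ay":0,"az":-0.263},{"dx":-0.605,"dy":0.336,"dz":0.01,"ax":0,"ay":0,"az":-0.263},{"dx":-0.605,"dy":0.336,"dz":0.01,"ax":0,"ay":0,"az":-0.263},{"dx":-0.605,"dy":0.336,"dz":0.01,"ax":0,"ay":0,"az":-0.263}]'| grep -E "pos|force"
python3 -m inch '[{"dx":-0.644,"dy":-0.194,"dz":0,"ax":0,"ay":0,"az":-0.267},{"dx":-0.644,"dy":-0.194,"dz":0,"ax":0,"ay":0,"az":-0.267},{"dx":-0.644,"dy":-0.194,"dz":0,"ax":0,"ay":0,"az":-0.267},{"dx":-0.644,"dy":-0.194,"dz":0,"ax":0,"ay":0,"az":-0.267},{"dx":-0.644,"dy":-0.194,"dz":0,"ax":0,"ay":0,"az":-0.267}]'
python3 -c "
from h import *
plan((532.3,53.1,90,174.1),(532.3,53.1,40,174.1))"
```

```text
ee_pos: [486.5, 177.8, 91.0]
force: [0.8, 0.2, -1.0]
finger_force: 41.4
time_s: 26.3
ee_pos: [530.7, 51.0, 90.9]
orientation: [[-0.995, 0.1, -0.002], [0.1, 0.995, 0.0], [0.002, -0.0, -1.0]]
force: [-0.6, -0.5, -0.7]
gripper_width: 45.3
finger_force: 41.4
dx -0.007 dy 0.011 dz 0.005 az 0.0009  rows>=0.0
dx 0.000 dy 0.000 dz 0.250 az -0.0000  rows>=0.8
```

```bash
python3 -m inch '[{"dx":-0.007,"dy":0.011,"dz":0.1,"ax":0,"ay":0,"az":0.001},{"dx":-0.007,"dy":0.011,"dz":0.2,"ax":0,"ay":0,"az":0.001},{"dx":-0.007,"dy":0.011,"dz":0.255,"ax":0,"ay":0,"az":0.001},{"dx":-0.007,"dy":0.011,"dz":0.255,"ax":0,"ay":0,"az":0.001},{"dx":-0.007,"dy":0.011,"dz":0.255,"ax":0,"ay":0,"az":0.001}]'| grep -E "pos|force"
python3 -m inch '[{"dx":0,"dy":0,"dz":0.006,"ax":0,"ay":0,"az":0},{"dx":0,"dy":0,"dz":0.012,"ax":0,"ay":0,"az":0},{"dx":0,"dy":0,"dz":0.012,"ax":0,"ay":0,"az":0},{"dx":0,"dy":0,"dz":0.012,"ax":0,"ay":0,"az":0}]' | grep -E "pos|force"
```

```text
ee_pos: [533.4, 53.6, 41.6]
force: [0.6, -0.5, -0.5]
finger_force: 41.4
ee_pos: [533.2, 53.6, 39.0]
force: [0.0, -0.2, -0.6]
finger_force: 41.4
```

```bash
python3 -m inch '[{"dx":0,"dy":0,"dz":0.01,"ax":0,"ay":0,"az":0},{"dx":0,"dy":0,"dz":0.018,"ax":0,"ay":0,"az":0},{"dx":0,"dy":0,"dz":0.018,"ax":0,"ay":0,"az":0}]' | grep -E "pos|force"
python3 -m inch '[{"dx":0,"dy":0,"dz":0.003,"ax":0,"ay":0,"az":0},{"dx":0,"dy":0,"dz":0.006,"ax":0,"ay":0,"az":0},{"dx":0,"dy":0,"dz":0.006,"ax":0,"ay":0,"az":0}]' | grep -E "pos|force"
```

```text
ee_pos: [533.2, 53.6, 35.4]
force: [-0.8, -0.1, 0.8]
finger_force: 41.6
ee_pos: [533.2, 53.5, 35.3]
force: [-4.2, 0.0, 11.3]
finger_force: 42.7
```

```bash
python3 -m inch '[{"dx":0,"dy":-0.015,"dz":-0.008,"ax":0,"ay":0,"az":0},{"dx":0,"dy":-0.03,"dz":-0.008,"ax":0,"ay":0,"az":0},{"dx":0,"dy":-0.04,"dz":-0.008,"ax":0,"ay":0,"az":0},{"dx":0,"dy":-0.046,"dz":-0.008,"ax":0,"ay":0,"az":0},{"dx":0,"dy":-0.046,"dz":-0.008,"ax":0,"ay":0,"az":0}]' | grep -E "pos|force"
python3 -m inch '[{"dx":0,"dy":-0.004,"dz":0,"ax":0,"ay":0,"az":0},{"dx":0,"dy":-0.006,"dz":0,"ax":0,"ay":0,"az":0},{"dx":0,"dy":-0.006,"dz":0,"ax":0,"ay":0,"az":0}]' | grep -E "pos|force"
```

```text
ee_pos: [532.1, 45.3, 35.4]
force: [1.2, 5.9, -2.3]
finger_force: 41.4
ee_pos: [532.1, 45.2, 35.5]
force: [1.8, 8.6, -2.4]
finger_force: 41.5
```

```bash
python3 -m inch '[{"dx":-0.015,"dy":0.003,"dz":-0.002,"ax":0,"ay":0,"az":0},{"dx":-0.03,"dy":0.003,"dz":-0.002,"ax":0,"ay":0,"az":0},{"dx":-0.04,"dy":0.003,"dz":-0.004,"ax":0,"ay":0,"az":0},{"dx":-0.045,"dy":0.003,"dz":-0.004,"ax":0,"ay":0,"az":0},{"dx":-0.045,"dy":0.003,"dz":-0.004,"ax":0,"ay":0,"az":0}]' | grep -E "pos|force"
for k in 1 2; do python3 -m inch '[{"dx":-0.003,"dy":0,"dz":0,"ax":0,"ay":0,"az":0},{"dx":-0.006,"dy":0,"dz":0,"ax":0,"ay":0,"az":0},{"dx":-0.006,"dy":0,"dz":0,"ax":0,"ay":0,"az":0}]' | grep -E "pos|force"; done
```

```text
ee_pos: [539.1, 44.5, 35.7]
force: [-1.7, 7.7, -1.3]
finger_force: 41.6
ee_pos: [540.1, 44.5, 35.6]
force: [-2.6, 7.5, -1.2]
finger_force: 41.6
ee_pos: [541.3, 44.3, 35.6]
force: [-2.5, 6.9, -0.3]
finger_force: 41.6
```

```bash
for k in 1 2 3; do python3 -m inch '[{"dx":-0.004,"dy":0,"dz":0,"ax":0,"ay":0,"az":0},{"dx":-0.007,"dy":0,"dz":0,"ax":0,"ay":0,"az":0},{"dx":-0.007,"dy":0,"dz":0,"ax":0,"ay":0,"az":0}]' | grep -E "pos|force"; done
```

```text
ee_pos: [542.7, 44.2, 35.6]
force: [-2.8, 7.2, -1.0]
finger_force: 41.6
ee_pos: [544.1, 44.0, 35.6]
force: [-2.7, 6.8, -0.6]
finger_force: 41.6
ee_pos: [544.2, 44.0, 35.6]
force: [-5.1, 6.5, 3.2]
finger_force: 42.0
```

```bash
python3 -m inch '[{"dx":-0.004,"dy":0,"dz":0,"ax":0,"ay":0,"az":0},{"dx":-0.007,"dy":0,"dz":0,"ax":0,"ay":0,"az":0},{"dx":-0.007,"dy":0,"dz":0,"ax":0,"ay":0,"az":0}]' | grep -E "pos|force"
python3 -m inch '[{"dx":0.005,"dy":0.003,"dz":0.002,"ax":0,"ay":0,"az":0},{"dx":0.005,"dy":0.003,"dz":0.002,"ax":0,"ay":0,"az":0}]'| grep -E "pos|force"
python3 -m inch '[{"dx":0,"dy":0,"dz":0,"ax":0,"ay":0,"az":0},{"dx":0,"dy":0,"dz":0,"ax":0,"ay":0,"az":0},{"dx":0,"dy":0,"dz":0,"ax":0,"ay":0,"az":0},{"dx":0,"dy":0,"dz":0,"ax":0,"ay":0,"az":0},{"dx":0,"dy":0,"dz":0,"ax":0,"ay":0,"az":0}]' -0.7| grep -E "pos|force"
python3 -m inch '[{"dx":0,"dy":0,"dz":-0.1,"ax":0,"ay":0,"az":0},{"dx":0,"dy":0,"dz":-0.3,"ax":0,"ay":0,"az":0},{"dx":0,"dy":0,"dz":-0.35,"ax":0,"ay":0,"az":0},{"dx":0,"dy":0,"dz":-0.35,"ax":0,"ay":0,"az":0}]' | grep -E "pos|force"
python3 -c "
from h import *
plan((650.5,106,100,174.1))"
```

```text
ee_pos: [544.2, 44.0, 35.6]
force: [-10.0, 7.0, 6.1]
finger_force: 42.5
ee_pos: [544.2, 44.1, 35.5]
force: [-8.0, 6.3, 6.6]
finger_force: 42.5
ee_pos: [548.2, 42.6, 36.1]
force: [0.0, 0.2, 0.2]
finger_force: 0.0
ee_pos: [548.6, 42.7, 106.5]
force: [-0.6, -0.3, -0.0]
finger_force: 0.0
dx -0.473 dy 0.369 dz 0.033 az -0.0013  rows>=1.9
```

```bash
python3 -m inch '[{"dx":-0.473,"dy":0.367,"dz":0,"ax":0,"ay":0,"az":0},{"dx":-0.473,"dy":0.367,"dz":0,"ax":0,"ay":0,"az":0},{"dx":-0.473,"dy":0.367,"dz":0.03,"ax":0,"ay":0,"az":0},{"dx":-0.473,"dy":0.367,"dz":0.03,"ax":0,"ay":0,"az":0},{"dx":-0.473,"dy":0.367,"dz":0.03,"ax":0,"ay":0,"az":0}]' 1| grep -E "pos|force"
python3 -c "
from h import *
a=shot('top','t7')
b=cv2.imread('pics/t2.png')
f=lambda i:cv2.resize(i[170:240,225:285],None,fx=6,fy=6,interpolation=2)
cv2.imwrite('pics/c7.png',np.hstack([f(b),f(a[:,:,::-1])]))"
```

```text
ee_pos: [648.4, 105.0, 99.4]
force: [-0.8, 0.1, 0.5]
finger_force: 0.0
```

View pics/c7.png

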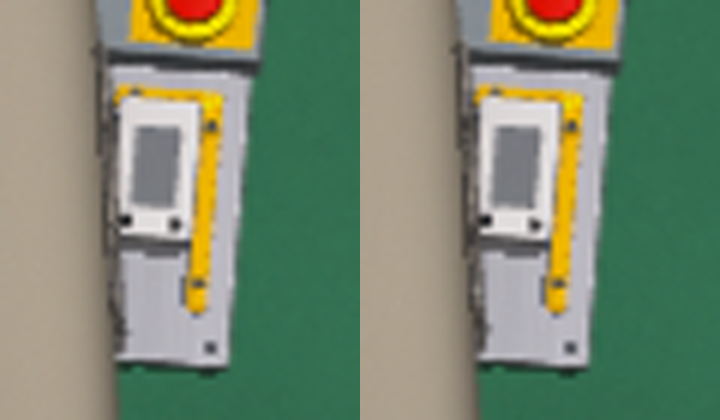

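Housing 2 sits in the corner exactly as housing 1 did: (515,165) in the right picture against (155,165) in the left. I'll press the button, then go back and grasp.

```bash
python3 -m inch '[{"dx":-0.01,"dy":0.003,"dz":0.08,"ax":0,"ay":0,"az":0},{"dx":-0.01,"dy":0.003,"dz":0.15,"ax":0,"ay":0,"az":0},{"dx":-0.01,"dy":0.003,"dz":0.18,"ax":0,"ay":0,"az":0},{"dx":-0.01,"dy":0.003,"dz":0.205,"ax":0,"ay":0,"az":0},{"dx":-0.01,"dy":0.003,"dz":0.215,"ax":0,"ay":0,"az":0}]'| grep -E "pos|force"
python3 -m inch '[{"dx":0,"dy":0,"dz":0.004,"ax":0,"ay":0,"az":0},{"dx":0,"dy":0,"dz":0.004,"ax":0,"ay":0,"az":0}]'| grep -E "pos|force"
python3 -m inch '[{"dx":0,"dy":0,"dz":-0.1,"ax":0,"ay":0,"az":0},{"dx":0,"dy":0,"dz":-0.25,"ax":0,"ay":0,"az":0},{"dx":0.5,"dy":-0.36,"dz":-0.25,"ax":0,"ay":0,"az":0},{"dx":0.5,"dy":-0.36,"dz":-0.25,"ax":0,"ay":0,"az":0},{"dx":0.5,"dy":-0.36,"dz":-0.25,"ax":0,"ay":0,"az":0}]'| grep -E "pos|force"
python3 -m inch '[{"dx":0,"dy":0,"dz":0,"ax":0,"ay":0,"az":0},{"dx":0,"dy":0,"dz":0,"ax":0,"ay":0,"az":0},{"dx":0,"dy":0,"dz":0,"ax":0,"ay":0,"az":0},{"dx":0,"dy":0,"dz":0,"ax":0,"ay":0,"az":0}]' -0.7| grep -E "pos|force"
python3 -c "
from h import *
plan((544.2,43.9,34,174.1))"
```

```text
ee_pos: [651.3, 105.8, 57.9]
force: [-7.4, -1.4, 14.8]
finger_force: 7.5
ee_pos: [651.2, 105.8, 58.0]
force: [-7.6, -1.8, 10.4]
finger_force: 5.6
ee_pos: [538.9, 44.2, 105.0]
force: [0.5, 0.1, 0.2]
finger_force: 0.0
ee_pos: [545.6, 45.4, 106.1]
force: [0.4, -0.3, 0.8]
finger_force: 0.0
dx 0.006 dy -0.008 dz 0.361 az -0.0011  rows>=1.2
```

```bash
python3 -m inch '[{"dx":0.006,"dy":-0.008,"dz":0.15,"ax":0,"ay":0,"az":-0.001},{"dx":0.006,"dy":-0.008,"dz":0.28,"ax":0,"ay":0,"az":-0.001},{"dx":0.006,"dy":-0.008,"dz":0.36,"ax":0,"ay":0,"az":-0.001},{"dx":0.006,"dy":-0.008,"dz":0.36,"ax":0,"ay":0,"az":-0.001},{"dx":0.006,"dy":-0.008,"dz":0.36,"ax":0,"ay":0,"az":-0.001}]'| grep -E "pos|force"
python3 -m inch '[{"dx":0,"dy":0,"dz":0,"ax":0,"ay":0,"az":0},{"dx":0,"dy":0,"dz":0,"ax":0,"ay":0,"az":0},{"dx":0,"dy":0,"dz":0,"ax":0,"ay":0,"az":0},{"dx":0,"dy":0,"dz":0,"ax":0,"ay":0,"az":0},{"dx":0,"dy":0,"dz":0,"ax":0,"ay":0,"az":0}]' 1 40 | grep -E "pos|force"
python3 -m inch '[{"dx":0,"dy":0,"dz":0,"ax":0,"ay":0,"az":0},{"dx":0,"dy":0,"dz":-0.1,"ax":0,"ay":0,"az":0},{"dx":0,"dy":0,"dz":-0.43,"ax":0,"ay":0,"az":0},{"dx":0,"dy":0,"dz":-0.43,"ax":0,"ay":0,"az":0},{"dx":0,"dy":0,"dz":-0.43,"ax":0,"ay":0,"az":0}]' 
python3 -c "
from h import *
plan((525,-135,120,155),(435.2,-310.4,120,145))"
```

```text
ee_pos: [544.3, 43.6, 35.0]
force: [0.8, -0.3, 0.5]
finger_force: 0.0
ee_pos: [544.4, 44.0, 35.4]
force: [-0.7, 0.7, 5.6]
finger_force: 42.3
time_s: 37.98
ee_pos: [543.6, 43.5, 120.4]
orientation: [[-0.995, 0.104, 0.001], [0.104, 0.995, -0.0], [-0.001, -0.0, -1.0]]
force: [-1.1, -0.0, -1.8]
gripper_width: 45.0
finger_force: 41.7
dx 0.000 dy -0.897 dz 0.002 az 0.1058  rows>=2.9
dx 0.036 dy -0.985 dz 0.000 az 0.0556  rows>=3.2
```

```bash
python3 -m inch '[{"dx":0,"dy":-0.897,"dz":0,"ax":0,"ay":0,"az":0.106},{"dx":0,"dy":-0.897,"dz":0,"ax":0,"ay":0,"az":0.106},{"dx":0,"dy":-0.897,"dz":0,"ax":0,"ay":0,"az":0.106},{"dx":0,"dy":-0.897,"dz":0,"ax":0,"ay":0,"az":0.106},{"dx":0,"dy":-0.897,"dz":0,"ax":0,"ay":0,"az":0.106}]'| grep -E "pos|force"
python3 -m inch '[{"dx":0.036,"dy":-0.985,"dz":0,"ax":0,"ay":0,"az":0.056},{"dx":0.036,"dy":-0.985,"dz":0,"ax":0,"ay":0,"az":0.056},{"dx":0.036,"dy":-0.985,"dz":0,"ax":0,"ay":0,"az":0.056},{"dx":0.036,"dy":-0.985,"dz":0,"ax":0,"ay":0,"az":0.056},{"dx":0.036,"dy":-0.985,"dz":0,"ax":0,"ay":0,"az":0.056}]'
python3 -c "
from h import *
plan((435.2,-310.4,40,145))"
```

```text
ee_pos: [523.7, -134.3, 118.7]
force: [0.3, 0.4, -0.9]
finger_force: 41.7
time_s: 39.22
ee_pos: [435.0, -309.1, 119.7]
orientation: [[-0.818, 0.575, -0.001], [0.575, 0.818, 0.001], [0.001, 0.001, -1.0]]
force: [-0.0, 0.3, -0.6]
gripper_width: 45.1
finger_force: 41.9
dx -0.004 dy -0.005 dz 0.399 az -0.0005  rows>=1.3
```

```bash
python3 -m inch '[{"dx":-0.004,"dy":-0.004,"dz":0.15,"ax":0,"ay":0,"az":0},{"dx":-0.004,"dy":-0.004,"dz":0.3,"ax":0,"ay":0,"az":0},{"dx":-0.004,"dy":-0.004,"dz":0.4,"ax":0,"ay":0,"az":0},{"dx":-0.004,"dy":-0.004,"dz":0.4,"ax":0,"ay":0,"az":0},{"dx":-0.004,"dy":-0.004,"dz":0.4,"ax":0,"ay":0,"az":0}]'| grep -E "pos|force"
python3 -m inch '[{"dx":0,"dy":0,"dz":0.02,"ax":0,"ay":0,"az":0},{"dx":0,"dy":0,"dz":0.035,"ax":0,"ay":0,"az":0},{"dx":0,"dy":0,"dz":0.05,"ax":0,"ay":0,"az":0},{"dx":0,"dy":0,"dz":0.05,"ax":0,"ay":0,"az":0}]'| grep -E "pos|force"
```

```text
ee_pos: [436.3, -310.3, 41.0]
force: [-0.1, -0.5, -0.5]
finger_force: 41.8
ee_pos: [435.4, -311.2, 30.1]
force: [1.7, 1.2, -0.9]
finger_force: 41.8
```

```bash
python3 -m inch '[{"dx":0,"dy":0.003,"dz":0.01,"ax":0,"ay":0,"az":0},{"dx":0,"dy":0.003,"dz":0.025,"ax":0,"ay":0,"az":0},{"dx":0,"dy":0.003,"dz":0.025,"ax":0,"ay":0,"az":0}]'| grep -E "pos|force"
python3 -m inch '[{"dx":0,"dy":0,"dz":0.006,"ax":0,"ay":0,"az":0},{"dx":0,"dy":0,"dz":0.01,"ax":0,"ay":0,"az":0},{"dx":0,"dy":0,"dz":0.01,"ax":0,"ay":0,"az":0}]'| grep -E "pos|force"
```

```text
ee_pos: [435.2, -310.8, 24.9]
force: [-0.1, -0.2, -1.3]
finger_force: 41.9
ee_pos: [435.6, -311.0, 23.5]
force: [-0.7, 0.0, 0.5]
finger_force: 42.1
```

```bash
python3 -m inch '[{"dx":0,"dy":0,"dz":0.004,"ax":0,"ay":0,"az":0},{"dx":0,"dy":0,"dz":0.004,"ax":0,"ay":0,"az":0}]'| grep -E "pos|force"
python3 -m inch '[{"dx":0,"dy":0,"dz":0,"ax":0,"ay":0,"az":0},{"dx":0,"dy":0,"dz":0,"ax":0,"ay":0,"az":0},{"dx":0,"dy":0,"dz":0,"ax":0,"ay":0,"az":0},{"dx":0,"dy":0,"dz":0,"ax":0,"ay":0,"az":0}]' -0.6| grep -E "pos|force"
python3 -m inch '[{"dx":0,"dy":0,"dz":-0.1,"ax":0,"ay":0,"az":0},{"dx":0,"dy":0,"dz":-0.3,"ax":0,"ay":0,"az":0},{"dx":0,"dy":0,"dz":-0.6,"ax":0,"ay":0,"az":0},{"dx":0,"dy":0,"dz":-0.95,"ax":0,"ay":0,"az":0},{"dx":0,"dy":0,"dz":-0.95,"ax":0,"ay":0,"az":0}]' | grep -E "pos|force"
cat >> h.py <<'E'
CY=np.radians(-35.05)
def car(x,y): return np.array([480+x*np.cos(CY)-y*np.sin(CY),-246.5+x*np.sin(CY)+y*np.cos(CY)]).round(1).tolist()
E
python3 -c "
from h import *
a=shot('top','t8');b=shot('scene','s8')
f=lambda i:cv2.resize(i[:,:,::-1],None,fx=4,fy=4,interpolation=2)
cv2.imwrite('pics/c8.png',np.hstack([f(a[140:260,285:385]),f(b[120:240,190:290])]))
print('glue',onz('top',374,146,130),onz('top',375,155,0),proj('top',(*car(145,20),165)), car(145,20))
plan((*car(40,20),235,145),(*car(150,20),235,145),(*car(150,20),165,145))"
```

```text
ee_pos: [435.6, -311.0, 23.4]
force: [-3.4, 1.2, 7.5]
finger_force: 42.9
ee_pos: [435.6, -310.9, 22.3]
force: [-0.5, -0.3, -0.5]
finger_force: 0.0
ee_pos: [437.7, -312.8, 217.7]
force: [-0.4, 0.2, -0.2]
finger_force: 0.0
glue [ 693.2205871  -364.82065244  130.        ] [ 696.86572705 -392.79151472    0.        ] [361.1999723  168.51899038] [610.2, -313.4]
dx -0.192 dy 0.492 dz -0.107 az -0.0006  rows>=1.7
dx -0.550 dy -0.000 dz 0.000 az 0.0000  rows>=1.8
dx 0.000 dy 0.000 dz 0.350 az 0.0000  rows>=1.1
```

View pics/c8.png

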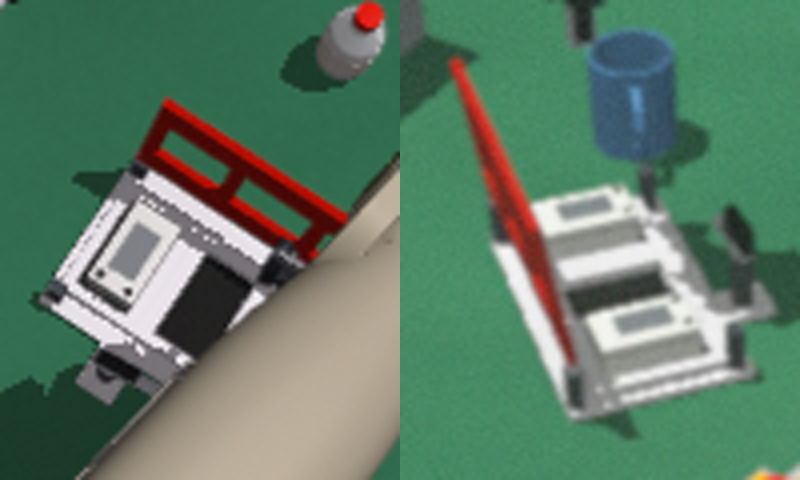

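Both housings lie flat in pockets 1 and 3, with the turnbutton clear at left crop (110,365) and the glue well away. Next I'll go behind the frame with the fingers shut.

```bash
python3 -m inch '[{"dx":-0.04,"dy":0.1,"dz":-0.1,"ax":0,"ay":0,"az":0},{"dx":-0.192,"dy":0.492,"dz":-0.11,"ax":0,"ay":0,"az":0},{"dx":-0.192,"dy":0.492,"dz":-0.11,"ax":0,"ay":0,"az":0},{"dx":-0.192,"dy":0.492,"dz":-0.11,"ax":0,"ay":0,"az":0}]' 1| grep -E "pos|force"
python3 -m inch '[{"dx":-0.55,"dy":0,"dz":0,"ax":0,"ay":0,"az":0},{"dx":-0.55,"dy":0,"dz":0,"ax":0,"ay":0,"az":0},{"dx":-0.55,"dy":0,"dz":0,"ax":0,"ay":0,"az":0},{"dx":-0.55,"dy":0,"dz":0,"ax":0,"ay":0,"az":0}]'| grep -E "pos|force"
python3 -c "
from h import *
plan((*car(150,20),165,145),(*car(112,20),165,145))"
```

```text
ee_pos: [523.6, -251.0, 232.1]
force: [-0.1, -0.3, 0.3]
finger_force: 0.0
ee_pos: [611.9, -316.0, 233.1]
force: [-0.1, 0.7, 1.1]
finger_force: 0.0
dx -0.010 dy 0.006 dz 0.340 az -0.0010  rows>=1.1
dx 0.190 dy 0.001 dz 0.000 az 0.0000  rows>=0.6
```

```bash
python3 -m inch '[{"dx":-0.01,"dy":0,"dz":0.15,"ax":0,"ay":0,"az":0},{"dx":-0.01,"dy":0,"dz":0.3,"ax":0,"ay":0,"az":0},{"dx":-0.01,"dy":0,"dz":0.34,"ax":0,"ay":0,"az":0},{"dx":-0.01,"dy":0,"dz":0.34,"ax":0,"ay":0,"az":0}]'| grep -E "pos|force"
python3 -m inch '[{"dx":0.06,"dy":0,"dz":0,"ax":0,"ay":0,"az":0},{"dx":0.12,"dy":0,"dz":0,"ax":0,"ay":0,"az":0},{"dx":0.16,"dy":0,"dz":0,"ax":0,"ay":0,"az":0},{"dx":0.2,"dy":0,"dz":0,"ax":0,"ay":0,"az":0},{"dx":0.24,"dy":0,"dz":0,"ax":0,"ay":0,"az":0}]'| grep -E "pos|force"
python3 -m inch '[{"dx":0.03,"dy":0,"dz":0,"ax":0,"ay":0,"az":0},{"dx":0.06,"dy":0,"dz":0,"ax":0,"ay":0,"az":0},{"dx":0.085,"dy":0,"dz":0,"ax":0,"ay":0,"az":0},{"dx":0.085,"dy":0,"dz":0,"ax":0,"ay":0,"az":0}]'| grep -E "pos|force"
python3 -c "
from h import *
c=np.array(robot.get_state()['ee_pos'])[:2]-(480,-246.5);print(c@[np.cos(CY),np.sin(CY)],c@[-np.sin(CY),np.cos(CY)])
def T(t,r=122,o=11): return (*car(70-r*np.cos(t)+4*np.sin(t)+o,20),50+r*np.sin(t)+4*np.cos(t)-2,145)
plan(*[T(t) for t in (1.3,1.05,.8,.55,.3,.1,0)])"
```

```text
ee_pos: [614.4, -316.5, 167.3]
force: [-0.3, 0.4, 0.3]
finger_force: 0.0
ee_pos: [575.8, -289.2, 167.0]
force: [0.1, -0.2, -0.3]
finger_force: 0.9
ee_pos: [561.5, -279.1, 166.4]
force: [-0.1, -0.0, 0.1]
finger_force: 0.3
85.42212734767777 20.092800814315098
dx 0.166 dy -0.001 dz -0.001 az -0.0006  rows>=0.5
dx 0.142 dy -0.000 dz 0.054 az 0.0000  rows>=0.5
dx 0.124 dy 0.000 dz 0.088 az 0.0000  rows>=0.5
dx 0.099 dy 0.000 dz 0.116 az 0.0000  rows>=0.5
dx 0.068 dy -0.000 dz 0.137 az 0.0000  rows>=0.5
dx 0.028 dy -0.000 dz 0.119 az 0.0000  rows>=0.4
dx 0.005 dy 0.000 dz 0.061 az 0.0000  rows>=0.2
```

```bash
python3 -m inch '[{"dx":0.085,"dy":0,"dz":0,"ax":0,"ay":0,"az":0},{"dx":0.166,"dy":0,"dz":0,"ax":0,"ay":0,"az":0},{"dx":0.24,"dy":0,"dz":0.022,"ax":0,"ay":0,"az":0},{"dx":0.308,"dy":0,"dz":0.053,"ax":0,"ay":0,"az":0},{"dx":0.308,"dy":0,"dz":0.053,"ax":0,"ay":0,"az":0}]'| grep -E "pos|force"
python3 -c "
from h import *
b=shot('scene','s9');a=shot('top','t9')
f=lambda i:cv2.resize(i[:,:,::-1],None,fx=4,fy=4,interpolation=2)
cv2.imwrite('pics/c9.png',np.hstack([f(a[140:260,285:385]),f(b[100:220,190:290])]))"
```

```text
ee_pos: [510.3, -243.0, 155.1]
force: [0.6, -0.3, 0.2]
finger_force: 0.0
```

View pics/c9.png

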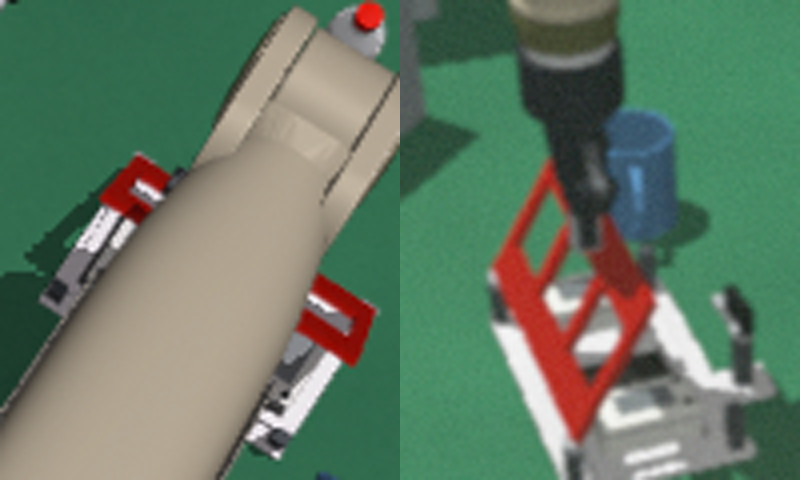

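The frame has swung to about 60°, with the fingertips on its free-edge bar at right crop (590,240). I'll keep swinging it down.

```bash
python3 -m inch '[{"dx":0.065,"dy":0,"dz":0.042,"ax":0,"ay":0,"az":0},{"dx":0.124,"dy":0,"dz":0.088,"ax":0,"ay":0,"az":0},{"dx":0.175,"dy":0,"dz":0.145,"ax":0,"ay":0,"az":0},{"dx":0.223,"dy":0,"dz":0.204,"ax":0,"ay":0,"az":0},{"dx":0.223,"dy":0,"dz":0.204,"ax":0,"ay":0,"az":0}]'| grep -E "pos|force"
python3 -m inch '[{"dx":0.035,"dy":0,"dz":0.07,"ax":0,"ay":0,"az":0},{"dx":0.068,"dy":0,"dz":0.137,"ax":0,"ay":0,"az":0},{"dx":0.085,"dy":0,"dz":0.2,"ax":0,"ay":0,"az":0},{"dx":0.096,"dy":0,"dz":0.25,"ax":0,"ay":0,"az":0},{"dx":0.096,"dy":0,"dz":0.25,"ax":0,"ay":0,"az":0}]'| grep -E "pos|force"
python3 -m inch '[{"dx":0.01,"dy":0,"dz":0.02,"ax":0,"ay":0,"az":0},{"dx":0.02,"dy":0,"dz":0.045,"ax":0,"ay":0,"az":0},{"dx":0.02,"dy":0,"dz":0.055,"ax":0,"ay":0,"az":0},{"dx":0.02,"dy":0,"dz":0.055,"ax":0,"ay":0,"az":0}]'| grep -E "pos|force"
```

```text
ee_pos: [474.5, -218.0, 114.4]
force: [0.7, -0.1, 0.4]
finger_force: 0.0
ee_pos: [458.6, -206.9, 64.1]
force: [-0.6, 0.5, 0.5]
finger_force: 0.0
ee_pos: [456.1, -205.1, 54.1]
force: [0.5, 0.5, 0.7]
finger_force: 0.0
```

```bash
for k in 1 2; do python3 -m inch '[{"dx":0,"dy":0,"dz":0.003,"ax":0,"ay":0,"az":0},{"dx":0,"dy":0,"dz":0.006,"ax":0,"ay":0,"az":0},{"dx":0,"dy":0,"dz":0.006,"ax":0,"ay":0,"az":0}]'| grep -E "pos|force"; done
python3 -c "
from h import *
b=shot('scene','s10')
f=lambda i:cv2.resize(i[:,:,::-1],None,fx=5,fy=5,interpolation=2)
cv2.imwrite('pics/c10.png',f(b[130:240,190:300]))
plan((*car(-46,20),55,145))"
```

```text
ee_pos: [456.3, -205.1, 54.0]
force: [-3.2, 1.5, 9.9]
finger_force: 5.0
ee_pos: [456.3, -205.1, 53.9]
force: [-6.8, 3.9, 19.5]
finger_force: 9.8
dx 0.014 dy -0.001 dz -0.006 az -0.0006  rows>=0.0
```

View pics/c10.png

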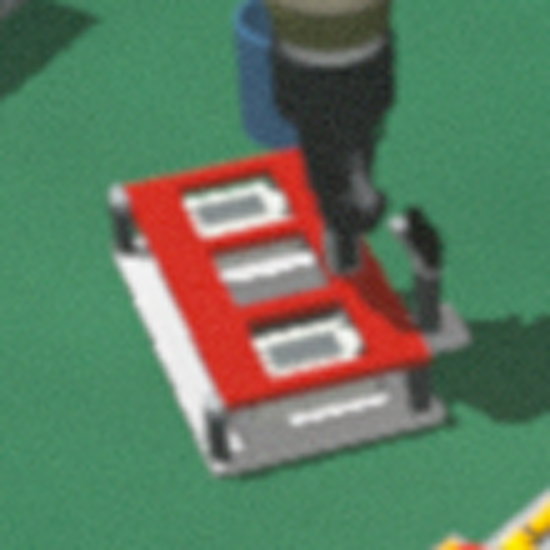

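The frame is shut level over both housings, seen at crop (270,280). Next I'll measure the turnbutton angle.

```bash
python3 -m inch '[{"dx":0,"dy":0,"dz":-0.05,"ax":0,"ay":0,"az":0},{"dx":0,"dy":0,"dz":-0.3,"ax":0,"ay":0,"az":0},{"dx":0,"dy":0,"dz":-0.4,"ax":0,"ay":0,"az":0},{"dx":0,"dy":0,"dz":-0.4,"ax":0,"ay":0,"az":0}]' 0 | grep -E "pos|force"
python3 -c "
from h import *
p=np.array(car(-92,39));print('pivot',p,proj('top',(*p,64.5)),proj('scene',(*p,88)))
a=cv2.imread('pics/t0.png');g=cv2.resize(a[215:250,295:340],None,fx=16,fy=16,interpolation=2)
for f,c in((0,(0,0,255)),(.125,(0,255,255)),(.25,(255,0,255))):
    t=CY-np.pi/2+f;u=proj('top',(*(p+46*np.array([np.cos(t),np.sin(t)])),64.5));cv2.circle(g,tuple(int(v) for v in (u-(295,215)+.5)*16),4,c,-1)
u=proj('top',(*p,64.5));cv2.circle(g,tuple(int(v) for v in (u-(295,215)+.5)*16),4,(0,255,0),-1)
cv2.imwrite('pics/tb.png',g)
plan((*p,120,55),(*p,69,55))"
```

```text
ee_pos: [457.5, -205.9, 133.4]
force: [0.5, 0.5, -1.1]
finger_force: 0.0
pivot [ 427.1 -161.7] [312.93312325 230.37260307] [273.97240322 174.51652958]
dx 0.252 dy 0.094 dz 0.067 az 0.4994  rows>=8.4
dx 0.000 dy 0.000 dz 0.255 az 0.0000  rows>=0.8
```

View pics/tb.png

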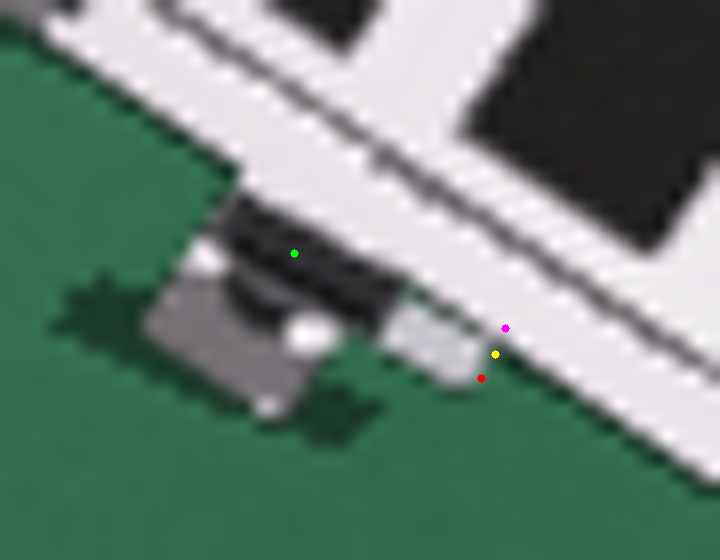

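The bar tip at crop (475,368) lies between the 0 and 0.125 rad marks, so the turnbutton is at about 0.06 rad. I'll move over the fin and pinch it.

```bash
python3 -m inch '[{"dx":0.252,"dy":0.094,"dz":0,"ax":0,"ay":0,"az":0.24},{"dx":0.252,"dy":0.094,"dz":0,"ax":0,"ay":0,"az":0.24},{"dx":0.252,"dy":0.094,"dz":0,"ax":0,"ay":0,"az":0.24},{"dx":0.252,"dy":0.094,"dz":0,"ax":0,"ay":0,"az":0.24},{"dx":0.252,"dy":0.094,"dz":0,"ax":0,"ay":0,"az":0.24}]' 0 | grep -E "pos|force"
python3 -m inch '[{"dx":0,"dy":0,"dz":0,"ax":0,"ay":0,"az":0.238},{"dx":0,"dy":0,"dz":0,"ax":0,"ay":0,"az":0.238},{"dx":0,"dy":0,"dz":0,"ax":0,"ay":0,"az":0.238},{"dx":0,"dy":0,"dz":0,"ax":0,"ay":0,"az":0.238},{"dx":0,"dy":0,"dz":0,"ax":0,"ay":0,"az":0.238}]'
python3 -c "
from h import *
plan((427.1,-161.7,70,59))"
```

```text
ee_pos: [425.0, -160.3, 130.4]
force: [0.2, 0.1, 0.7]
finger_force: 0.0
time_s: 50.22
ee_pos: [425.4, -160.5, 131.0]
orientation: [[0.513, 0.858, -0.001], [0.858, -0.513, 0.001], [-0.0, -0.001, -1.0]]
force: [-0.4, -0.2, 0.0]
gripper_width: 42.6
finger_force: 0.0
dx -0.001 dy 0.010 dz 0.305 az 0.0007  rows>=1.0
```

```bash
python3 -m inch '[{"dx":0,"dy":0.01,"dz":0.1,"ax":0,"ay":0,"az":0},{"dx":0,"dy":0.01,"dz":0.2,"ax":0,"ay":0,"az":0},{"dx":0,"dy":0.01,"dz":0.27,"ax":0,"ay":0,"az":0},{"dx":0,"dy":0.01,"dz":0.305,"ax":0,"ay":0,"az":0},{"dx":0,"dy":0.01,"dz":0.305,"ax":0,"ay":0,"az":0}]' | grep -E "pos|force"
python3 -m inch '[{"dx":0,"dy":0,"dz":0,"ax":0,"ay":0,"az":0},{"dx":0,"dy":0,"dz":0,"ax":0,"ay":0,"az":0},{"dx":0,"dy":0,"dz":0,"ax":0,"ay":0,"az":0},{"dx":0,"dy":0,"dz":0,"ax":0,"ay":0,"az":0},{"dx":0,"dy":0,"dz":0,"ax":0,"ay":0,"az":0}]' 1 30
python3 -m inch '[{"dx":0,"dy":0,"dz":0,"ax":0,"ay":0,"az":0},{"dx":0,"dy":0,"dz":0,"ax":0,"ay":0,"az":0}]'
```

```text
ee_pos: [427.3, -161.6, 70.3]
force: [0.9, 0.1, 0.1]
finger_force: 0.0
time_s: 51.48
ee_pos: [427.3, -161.6, 71.4]
orientation: [[0.517, 0.856, -0.0], [0.856, -0.517, -0.0], [-0.0, 0.0, -1.0]]
force: [-2.8, 2.2, 5.7]
gripper_width: 9.2
finger_force: 32.3
time_s: 51.72
ee_pos: [427.3, -161.6, 71.4]
orientation: [[0.517, 0.856, -0.0], [0.856, -0.517, -0.0], [-0.0, 0.0, -1.0]]
force: [-2.3, 0.6, 5.2]
gripper_width: 9.7
finger_force: 32.3
```

```bash
python3 -m inch '[{"dx":0,"dy":0,"dz":0,"ax":0,"ay":0,"az":-0.05},{"dx":0,"dy":0,"dz":0,"ax":0,"ay":0,"az":-0.1},{"dx":0,"dy":0,"dz":0,"ax":0,"ay":0,"az":-0.15},{"dx":0,"dy":0,"dz":0,"ax":0,"ay":0,"az":-0.2},{"dx":0,"dy":0,"dz":0,"ax":0,"ay":0,"az":-0.25}]'| grep -E "pos|force|ori"
python3 -m inch '[{"dx":0,"dy":0,"dz":0,"ax":0,"ay":0,"az":-0.05},{"dx":0,"dy":0,"dz":0,"ax":0,"ay":0,"az":-0.1},{"dx":0,"dy":0,"dz":0,"ax":0,"ay":0,"az":-0.15},{"dx":0,"dy":0,"dz":0,"ax":0,"ay":0,"az":-0.2},{"dx":0,"dy":0,"dz":0,"ax":0,"ay":0,"az":-0.22}]'| grep -E "pos|force|ori"
python3 -m inch '[{"dx":0,"dy":0,"dz":0,"ax":0,"ay":0,"az":-0.015},{"dx":0,"dy":0,"dz":0,"ax":0,"ay":0,"az":-0.015},{"dx":0,"dy":0,"dz":0,"ax":0,"ay":0,"az":-0.015}]'| grep -E "pos|force|ori"
python3 -c "
from h import *
s=robot.get_state();print(s['moment'],np.degrees(np.arctan2(s['orientation'][1][0],s['orientation'][0][0])))"
```

```text
ee_pos: [428.9, -161.8, 71.4]
orientation: [[-0.245, 0.97, 0.003], [0.97, 0.245, -0.0], [-0.001, 0.003, -1.0]]
force: [3.0, 1.6, 1.2]
finger_force: 31.6
ee_pos: [430.1, -161.0, 71.5]
orientation: [[-0.806, 0.592, 0.006], [0.592, 0.806, 0.002], [-0.003, 0.005, -1.0]]
force: [6.0, 4.7, -1.7]
finger_force: 31.4
ee_pos: [430.1, -161.0, 71.5]
orientation: [[-0.831, 0.557, 0.006], [0.557, 0.831, 0.002], [-0.004, 0.005, -1.0]]
force: [6.7, 4.6, -1.7]
finger_force: 32.3
[ 1.11842314 -1.31355639 -0.43627912] 146.17922755273565
```

```bash
python3 -m inch '[{"dx":0,"dy":0,"dz":0,"ax":0,"ay":0,"az":0.005},{"dx":0,"dy":0,"dz":0,"ax":0,"ay":0,"az":0.005},{"dx":0,"dy":0,"dz":0,"ax":0,"ay":0,"az":0.005},{"dx":0,"dy":0,"dz":0,"ax":0,"ay":0,"az":0.005}]' 0.2| grep -E "pos|force|wid"
python3 -m inch '[{"dx":0,"dy":0,"dz":-0.1,"ax":0,"ay":0,"az":0},{"dx":0,"dy":0,"dz":-0.3,"ax":0,"ay":0,"az":0},{"dx":0,"dy":0,"dz":-0.6,"ax":0,"ay":0,"az":0},{"dx":0,"dy":0,"dz":-0.8,"ax":0,"ay":0,"az":0},{"dx":0,"dy":0,"dz":-0.8,"ax":0,"ay":0,"az":0}]'| grep -E "pos|force|wid"
python3 -m inch '[{"dx":0.1,"dy":0.95,"dz":0,"ax":0,"ay":0,"az":0},{"dx":0.1,"dy":0.95,"dz":0,"ax":0,"ay":0,"az":0},{"dx":0.1,"dy":0.95,"dz":0,"ax":0,"ay":0,"az":0},{"dx":0.1,"dy":0.95,"dz":0,"ax":0,"ay":0,"az":0},{"dx":0.1,"dy":0.95,"dz":0,"ax":0,"ay":0,"az":0}]'| grep -E "pos|force|wid"
python3 -c "
from h import *
b=shot('scene','s11');a=shot('top','t11')
f=lambda i:cv2.resize(i[:,:,::-1],None,fx=4,fy=4,interpolation=2)
cv2.imwrite('pics/c11.png',np.hstack([f(a[150:260,285:385]),f(b[130:240,190:290])]))"
```

```text
ee_pos: [427.4, -161.9, 70.7]
force: [-0.5, -0.3, -0.5]
gripper_width: 34.4
finger_force: 0.0
ee_pos: [429.3, -162.9, 234.1]
force: [0.4, -0.7, -0.1]
gripper_width: 34.2
finger_force: 0.0
ee_pos: [518.6, 6.1, 229.3]
force: [0.0, 0.4, 0.1]
gripper_width: 34.0
finger_force: 0.0
```

View pics/c11.png

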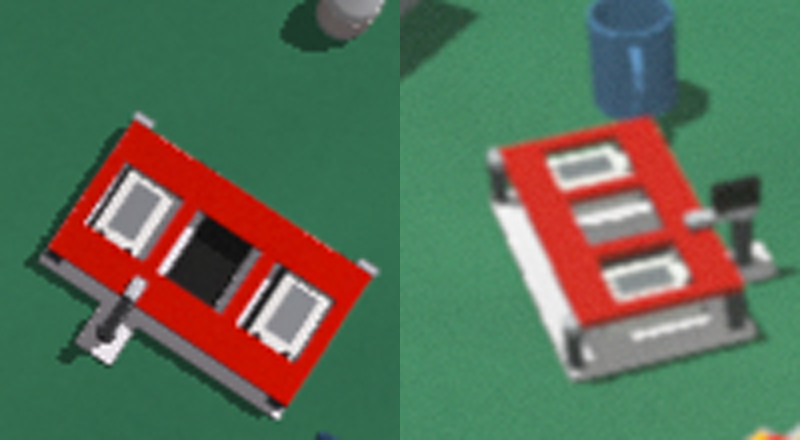

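The frame is shut, both housings show through its windows, and the turnbutton points over the frame at left crop (125,305). Handing in.

```bash
python3 -c "
from rig import robot
print(robot.hand_in())"
```

```text
the job is handed in; nothing more can be done
None
```

The job is handed in: the mat held two housings (no third), and both were marked in line order and laid flat in carrier pockets 3 and 1, with the red frame shut over them and the turnbutton turned to its stop over the frame.

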